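Feed a lure jig along the press fence with a push stick

TASK

Load the bench press: take the orange push stick off its wooden rest, with its notch first press the white jig block flush against the fence where it lies, then feed it along under the press head, keeping it pressed against the fence all the way, until it is firmly home against the steel stop. Push with the stick only and with light pressure: 5 to 8 N is right against the fence and against the stop, while 12 N on either would shove it out of its setting, as both are only finger-tight. Then leave the jig home and flush, lay the stick back on its rest, and do not disturb the other things on the table.

Things in the scene. Friction and masses are not known exactly. Their poses are not given: they have to be found in the camera images.
- press: Green bench lever press and its feed bed, fixed. Origin: at table height below the corner where fence face and stop face meet. +y is the feed direction, towards the press; +x points from the bed to the fence. Bed: x -120 to +45 mm, y -380 to +200 mm, its top 12 mm above the table. Ram at x -30, y -60, its tool 92 mm above the table; press head above it up to 290 mm, lever to 410 mm.
- fence: Aluminium fence bar on the bed, held by two black finger-tight knobs. Same origin and axes as the press. Its guiding face is the plane x = 0, from y = -370 mm to 0; it reaches 26 mm above the bed (38 mm above the table).
- stop: Steel stop block on the bed under the press head. Same origin and axes as the press. Its face is the plane y = 0, from x -60 to -2 mm, 28 mm high above the bed.
- jig: Loose white plastic jig block, 60 mm (x) by 120 mm (y) by 36 mm high, 0.21 to 0.45 kg, a green lure body in a nest on top (48 mm high in all). Origin: centre of its underside; +x side goes to the fence, +y end leads to the stop, -y end trails. Starts skewed on the bed (to 0.15 rad), 12 to 28 mm short of the fence and 195 to 235 mm short of home.
- stick: Loose orange push stick, 250 mm long, 20 mm wide (y), 26 mm high, 0.13 kg. Origin: on its underside, below the place to grip it from above across the 20 mm (near its centre of mass). +x points to the notched end, z up. Its straight body runs from x -120 to +100 mm. Pointed along the feed direction, its lip is on the side away from the fence, as needed.
- notch (a point): Inner corner of the stick's notch, at x +100, y +6, z +13 mm of the stick's frame. The body's flat end (x = +100, y -10 to +6) pushes the jig's trailing end; the lip (y +6 to +14, reaching on to x = +130) lies along the jig's near side, away from the fence: the notch takes the jig's trailing near corner.
- home (a point): Where the jig's origin comes when it is home and flush: x -30, y -60, z +12 mm in the press's frame, on the bed below the ram. Same axes as the press.
- guard (a point): Middle of the lower edge of the clear finger guard in its yellow frame, which crosses the bed above the jig's way, 118 mm wide (x), at x -30, y -128, z +80 mm in the press's frame. Jig and stick pass below it; a gripper does not.
- rest: Wooden rest for the stick, fixed: board 200 mm (x) by 75 mm (y), top 6 mm above the table, with a small cheek (30 mm along x, 10 mm wide, 7 mm above the board, so 13 mm above the table) at each of its four corners, 55 mm clear between them, none in the middle. Origin: centre of its underside on the table; its x axis lies along the stick. The stick starts on it, right way round.
- tray: Cardboard tray of lure packs, 120 x 160 x 50 mm, loose bystander. Origin: centre of its underside.
- jar: Glass jar with a steel cap, 56 mm across, 75 mm high, loose bystander. Origin: centre of its underside.
- carton: Closed cardboard carton, 90 x 130 x 55 mm, loose bystander behind the fence. Origin: centre of its underside.
There are look-alikes about, which are no part of the job. What is meant by the rest is not green, and is the larger of those in its own colour. Leave any yellow look-alike of the jig alone.

How it is judged:
On the way, in this order (a step that is already met when the one before it is completed fails the run):
1. the stick presses the jig flush against the fence (within 2.5 mm and 0.03 rad, with at least 1.5 N) while it is still at the start of the feed, more than 140 mm short of home (x of jig in the frame of press above -0.0325 m and angle between the y axis of jig and the y axis of press, either way round below 0.03 rad and y of jig in the frame of press below -0.2 m and contact force between stick and jig above 0.5 N and contact force between jig and fence above 1.5 N), for 0.2 s.
2. the stick presses the jig home against the stop with at least 4 N, still flush against the fence with at least 1.5 N on it (x of jig in the frame of press above -0.0325 m and angle between the y axis of jig and the y axis of press, either way round below 0.03 rad and y of jig in the frame of press above -0.0625 m and contact force between stick and jig above 0.5 N and contact force between jig and fence above 1.5 N and contact force between jig and stop above 4 N), for 0.2 s.
At the end, for the whole second after the job is handed in: The jig lies on the bed within 3 mm of the stop and of the fence and parallel to it within 0.03 rad; the stick lies the right way up on the board of its rest, between the cheeks, its origin within 30 mm along and 22 mm across of the rest's; both are still (x of jig in the frame of press above -0.033 m and angle between the y axis of jig and the y axis of press, either way round below 0.03 rad and y of jig in the frame of press above -0.063 m and z of jig in the frame of press below 0.016 m and linear speed of each of jig, stick below 0.01 m/s and x of stick in the frame of rest between -0.03 and 0.03 m and y of stick in the frame of rest between -0.022 and 0.022 m and z of stick in the frame of rest below 0.012 m and angle between stick's own z axis and vertical below 0.1 rad); the robot touches nothing.
It fails at once if once fed past 140 mm short of home, the jig must not come more than 4 mm off the fence or turn more than 0.05 rad from it (y of jig in the frame of press above -0.2 m and (x of jig in the frame of press below -0.034 m or not (angle between the y axis of jig and the y axis of press, either way round below 0.05 rad))).
It fails at once if the jig, the stick or the robot bears on the fence, the stop or the press with more than 12 N (contact force between jig and fence above 12 N or contact force between jig and stop above 12 N or contact force between any of the fingers, the arm, stick and press above 12 N).
It fails at once if the robot itself touches the jig (only the stick may push it) (contact force between any of the fingers, the arm and jig above 0.2 N).
It fails at once if the jig is tipped (angle between jig's own z axis and vertical above 0.12 rad).
It fails at once if a bystander is moved more than 20 mm (distance of any of tray, jar, carton from where it was at the start of the episode above 0.02 m).
It also fails if it takes over 72 s, if anything falls off the work surface, if the arm or the gripper's body presses on something with over 40 N, if the wrist force passes 120 N, or if a joint passes its speed limit or range.

ROBOT

A 6-joint arm with a two-finger parallel gripper is mounted at the origin on the work surface. World frame = base frame: x ahead of the robot, y to its left, z up, the work surface at z = 0. Lengths are in m, angles in rad, forces in N, time in s.
With the tool pointing down it reaches from about 0.35 to 0.975 m from the base axis. Payload 7.1 kg.
Tool frame: the origin (TCP) lies midway between the tips of the shut fingers; the grasp point (between the pads) lies 19 mm behind it (manip.grasp_offset is the distance from the TCP to the grasp point, in m); x points along the fingers, z is the direction in which the jaws open and shut, and the axes are right-handed (so a half turn about x gives the same grasp; the last joint's range is limited). The gripper opens to 88 mm and grips with 3 to 60 N. Pads are 20 mm wide; open, the fingers measure 115 mm over their backs; the gripper's body (75 mm by 178 mm) begins 61 mm behind the grasp point.
Start: joints at [-1.179, 0.423, 1.63, -0, 1.089, -0.019], TCP at [0.25, -0.573, 0.223] pointing down, gripper open.
Joint ranges: [-3, 3], [-0.9, 2.11], [0.09, 2.58], [-1.31, 4.45], [0.11, 2.69], [-2.54, 2.54]. Speed limits (rad/s): [2.39, 2.39, 3.01, 3.14, 3.14, 3.14].

INTERFACE

Orientations are given as a 3x3 rotation matrix whose columns are the frame's x, y, z axes.
In Python, from plant import manip gives the robot as it stands.
- The arm moves only by the tool send_rows, never from a script. Its argument "commands" is text: rows parted by semicolons, each of 7 numbers parted by spaces: the shift along the tool's x, y, z as a fraction of full scale, then the turn, a rotation vector about the tool's x, y, z as a fraction of full scale, then the closure, from -1 (fully open) to 1 (shut). In form: x y z rx ry rz fingers; .... A call has exactly 10 rows; each row is the pose to reach, as a shift and turn from the pose commanded when the call began, along the tool's axes at that moment; what a row does not reach only later rows make up. Full scale, the value 1, is 1000 mm for a shift and 90 degrees for a turn. A row lasts 1/8 s, in which the tool goes at most 62.5 mm and 10.7 degrees, less where a joint would pass 70% of its speed; a pose out of reach is approached as far as the arm can. A call with a number of a shift or a turn outside -1 to 1 is refused whole. A call with a gripper value outside its range is refused whole. The fingers move at their own pace and stop on an object; "force" is the grip in N (left out, the last holds). Time passes only in rows, so rows that repeat a pose let the fingers close, or fill a call up. It gives the time, the measured TCP pose, the force and the opening at its end, in the units of the state.
- manip.state(): the state, without advancing time (a new reading comes with each control period).
- manip.grab_frame(name): name is "scene" or "top"; returns the picture (384x512x3 uint8, blue, green, red); there is no depth.
- manip.camera_params(name): a dict with "vfov" (degrees; the focal length in pixels is half the picture's height over the tangent of half this angle, whatever the lens; pixels are square), "cx", "cy" (the principal point, pixels), "origin" and "rotation" of the camera in the world. Camera axes: x right, y down, z forward; pixel columns grow to the right and rows downward; lengths in m; the calibration is good to about 2 mm. A picture is of the moment at which its call begins. camera_params takes no time and is no camera call.
- manip.sign_off(): hands the job in, once; it reports no verdict.
The state is a dict: "time_s": time; "q": joint angles; "joint_velocities": joint speeds; "joint_efforts": joint torques, N m; "ee_pos": TCP position; "tcp_rot": TCP orientation; "contact_force": force on the tool from outside, world axes, zero at the start; "wrist_torque": the same for the moment, N m; "opening": finger opening in m.
Only numpy, scipy, OpenCV 4.12 (cv2) and the standard library are available. Lean on these libraries where they do the work, as an engineer would, in place of code of your own. Each camera call takes 0.05 s, during which the arm holds its last target.

## Working session

There is one attempt and no reset: what is moved stays moved. The work goes in short steps, Python scripts to look and compute and a tool call to move; the robot and the scene stay as the last step left them, time stands still between calls to the robot, and variables do not carry over. Pictures are saved under pics/ and viewed, and the job is handed in when it is done.

Besides the shell and the picture viewer there is one more tool, called by a JSON object that holds its "name" and its "arguments", one argument or row to a line. send_rows: Moves the arm, as the interface text tells. Its arguments: {"type":"object","properties":{"commands":{"type":"string"},"force":{"type":"number"}},"required":["commands"]}

```bash
ls; mkdir -p pics; python3 - <<'E'
from plant import manip
import cv2
for n in ("scene","top"):
    cv2.imwrite(f"pics/{n}0.png",manip.grab_frame(n))
    print(n,manip.camera_params(n))
print(manip.state())
E
```

```text
pics
scene {'vfov': 51.44463024152718, 'cx': 259.25297130419574, 'cy': 193.42286778240123, 'origin': array([ 1.10186367, -0.33490116,  0.92712764]), 'rotation': array([[ 0.31792382,  0.77685347, -0.54352841],
       [ 0.94810899, -0.26273848,  0.17904701],
       [-0.00371253, -0.57224748, -0.82007258]])}
top {'vfov': 54.77049685424055, 'cx': 258.2069734801704, 'cy': 189.8842248191516, 'origin': array([ 0.46542701, -0.13299372,  1.24507955]), 'rotation': array([[ 0.0059298 , -0.99800385,  0.0628741 ],
       [-0.99976079, -0.00724046, -0.02063846],
       [ 0.0210525 , -0.06273668, -0.99780805]])}
{'time_s': 0.1, 'q': array([-1.17899471e+00,  4.23729268e-01,  1.63058537e+00, -2.07572747e-05,
        1.08861009e+00, -1.90026164e-02]), 'joint_velocities': array([ 0.00092586, -0.00015953, -0.00151388,  0.00146426, -0.00058421,
        0.00126689]), 'joint_efforts': array([ 2.29426332e-04, -5.45615852e+01, -2.74324161e+01,  6.44971593e-02,
        1.87750423e-02, -8.35650354e-06]), 'ee_pos': array([ 0.24942161, -0.57254006,  0.22201247]), 'tcp_rot': array([[-5.25654955e-04,  9.16796106e-01,  3.99355260e-01],
       [ 1.22411037e-03,  3.99355606e-01, -9.16795289e-01],
       [-9.99999113e-01,  6.93692966e-06, -1.33218288e-03]]), 'contact_force': array([ 0.17248223, -0.17466013, -0.72779051]), 'wrist_torque': array([ 0.0130343 , -0.0644136 ,  0.08996824]), 'opening': 0.08779497440941261}
```

View pics/scene0.png

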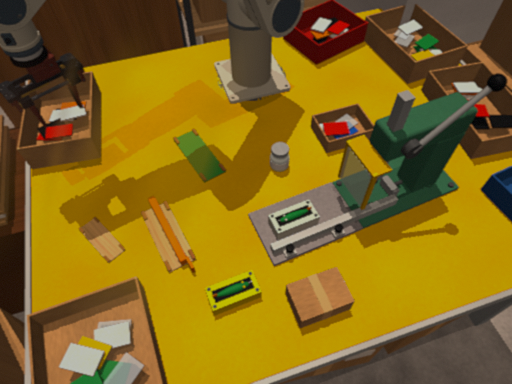

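View pics/top0.png

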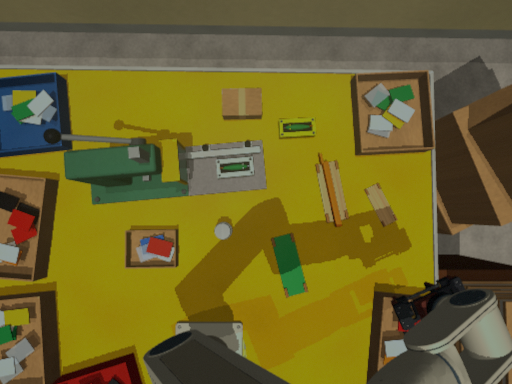

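The scene picture shows the stick on a wooden rest (~170,235), and the bed and jig (~295,215). In the top picture the same rest is at (332,190), the jig at (236,167) and the fence along row ~152. The rest candidates in the top view are:
- The large wooden board at (332,190) carrying the stick. This one fits: it is not green and is the larger of the two wooden ones.
- The small wooden board at (380,205).
- The green board at (289,265).

For the jig, the white block at (236,167) fits and the yellow look-alike at (297,127) is left alone. I'll confirm both in an enlarged crop.

```bash
python3 - <<'E'
import cv2
t=cv2.imread("pics/top0.png"); s=cv2.imread("pics/scene0.png")
cv2.imwrite("pics/topc.png",cv2.resize(t[120:240,150:410],None,fx=3,fy=3,interpolation=cv2.INTER_CUBIC))
cv2.imwrite("pics/scc.png",cv2.resize(s[170:290,75:275],None,fx=4,fy=4,interpolation=cv2.INTER_CUBIC))
cv2.imwrite("pics/scd.png",cv2.resize(s[130:270,240:440],None,fx=4,fy=4,interpolation=cv2.INTER_CUBIC))
E
```

```text
(no output)
```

View pics/topc.png

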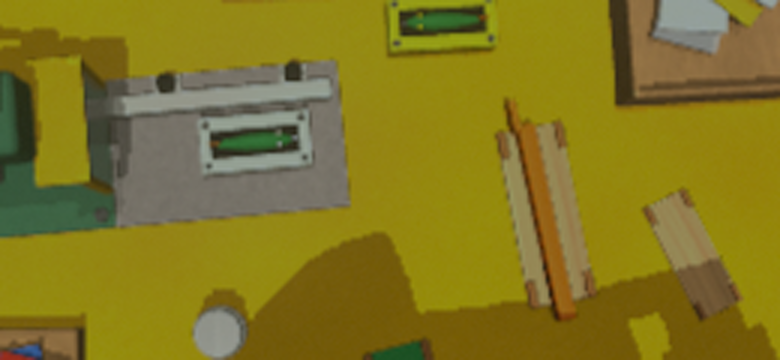

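View pics/scc.png

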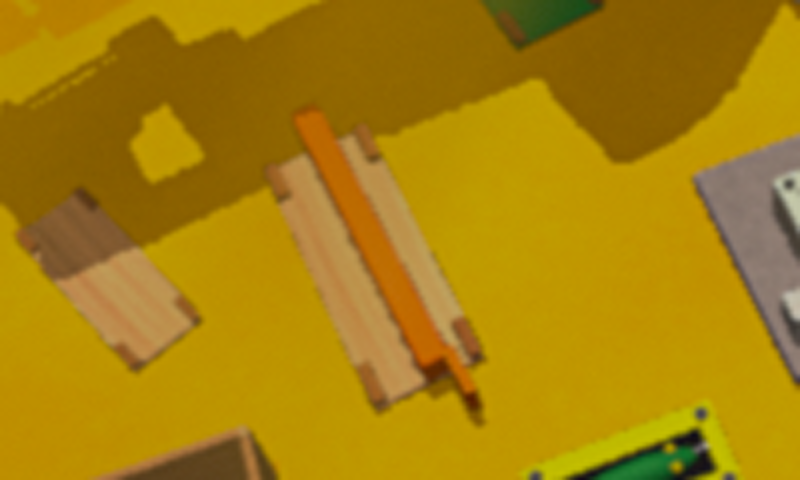

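View pics/scd.png

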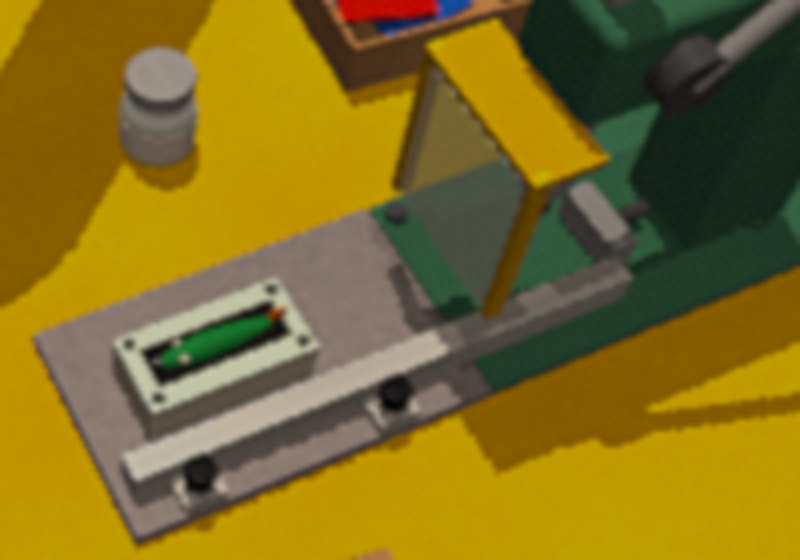

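The crops confirm both choices. The big wooden board with brown cheeks carries the orange stick, lip at the far end (lip tip ≈ top 322,154). The white jig lies on the grey bed. Next I'll measure from colour masks in both views.

```bash
cat > h.py <<'E'
import numpy as np,cv2
from plant import manip
CP={n:manip.camera_params(n) for n in("scene","top")}
def ray(n,p):
    c=CP[n]; f=192/np.tan(np.radians(c['vfov']/2)); p=np.asarray(p,float).reshape(-1,2)
    d=np.c_[(p[:,0]-c['cx'])/f,(p[:,1]-c['cy'])/f,np.ones(len(p))]@c['rotation'].T
    return c['origin'],d
def onz(n,p,z):
    o,d=ray(n,p); return (o+d*((z-o[2])/d[:,2:3]))[:,:2]
def tri(pt,ps):
    (o1,d1),(o2,d2)=ray("top",pt),ray("scene",ps); d1=d1[0];d2=d2[0]
    A=np.c_[d1,-d2]; s=np.linalg.lstsq(A,o2-o1,rcond=None)[0]
    a=o1+d1*s[0]; b=o2+d2*s[1]; return (a+b)/2,np.linalg.norm(a-b)
def proj(n,P):
    c=CP[n]; f=192/np.tan(np.radians(c['vfov']/2)); q=(np.atleast_2d(P)-c['origin'])@c['rotation']
    return q[:,:2]/q[:,2:]*f+[c['cx'],c['cy']]
E
python3 - <<'E'
from h import *
for n,bs,bj in(("top",(300,140,360,235),(205,148,265,188)),("scene",(135,190,205,275),(262,193,330,240))):
    im=cv2.imread(f"pics/{n}0.png"); hsv=cv2.cvtColor(im,cv2.COLOR_BGR2HSV)
    for nm,b,px in(("stick",bs,(170,235) if n=="scene" else (332,190)),("jig",bj,None)):
        x0,y0,x1,y1=b; h=hsv[y0:y1,x0:x1]
        if nm=="stick": print(n,px,hsv[px[1]-2:px[1]+3,px[0]-6:px[0]+7].tolist()[2])
        else: print(n,"white cand",[(hsv[y,x]).tolist() for x,y in ([(219,168),(252,172),(235,152),(200,182)] if n=="top" else [(276,217),(315,216),(300,238),(262,215)])])
E
```

```text
top (332, 190) [[23, 116, 139], [17, 180, 95], [16, 226, 105], [17, 222, 149], [18, 217, 149], [18, 221, 149], [18, 224, 149], [18, 219, 149], [20, 169, 148], [23, 111, 149], [23, 110, 149], [24, 111, 149], [21, 120, 149]]
top white cand [[33, 33, 140], [46, 25, 113], [46, 21, 155], [21, 30, 118]]
scene (170, 235) [[19, 155, 176], [17, 170, 150], [16, 218, 153], [17, 255, 181], [17, 251, 192], [17, 251, 190], [17, 252, 189], [17, 254, 190], [17, 255, 189], [17, 250, 190], [16, 218, 188], [17, 174, 183], [19, 152, 181]]
scene white cand [[28, 41, 81], [28, 38, 129], [18, 33, 180], [11, 49, 140]]
```

```bash
python3 - <<'E'
from h import *
out=[]
for n,bs,bj in(("top",(300,140,360,235),(150,130,275,200)),("scene",(135,190,205,275),(245,170,350,270))):
    im=cv2.imread(f"pics/{n}0.png"); hsv=cv2.cvtColor(im,cv2.COLOR_BGR2HSV).astype(int)
    H,S,V=[hsv[...,i] for i in range(3)]
    m=np.zeros(H.shape,np.uint8); x0,y0,x1,y1=bs
    vm=125 if n=="top" else 165
    m[y0:y1,x0:x1]=((H>=13)&(H<=20)&(S>185)&(V>vm))[y0:y1,x0:x1]
    k,l,st,_=cv2.connectedComponentsWithStats(m); i=1+np.argmax(st[1:,4]); c=(l==i).astype(np.uint8)
    pts=np.argwhere(c)[:,::-1].astype(np.float32)
    pl=onz(n,pts,.032); 
    r=cv2.minAreaRect(pl.astype(np.float32)*1000); print(n,"stick top rect mm",r, st[i])
    mj=np.zeros_like(m);x0,y0,x1,y1=bj
    mj[y0:y1,x0:x1]=((S<45)&(V>(130 if n=="top" else 170))&(H>25))[y0:y1,x0:x1]*1
    v=im.copy(); v[c>0]=(255,0,0); v[mj>0]=(0,0,255)
    x0,y0,x1,y1=(150,120,360,240) if n=="top" else(135,160,350,280)
    out.append(cv2.resize(v[y0:y1,x0:x1],(700,400) if n=="top" else(700,391),interpolation=cv2.INTER_NEAREST))
    cv2.imwrite(f"pics/m_{n}.png",out[-1])
E
```

```text
top stick top rect mm ((547.8885498046875, -397.7320861816406), (239.2781524658203, 21.924985885620117), 13.07705307006836) [320 154  22  71 351]
scene stick top rect mm ((547.400634765625, -397.2546691894531), (242.74551391601562, 22.403339385986328), 13.251514434814453) [149 198  45  70 548]
```

View pics/m_top.png

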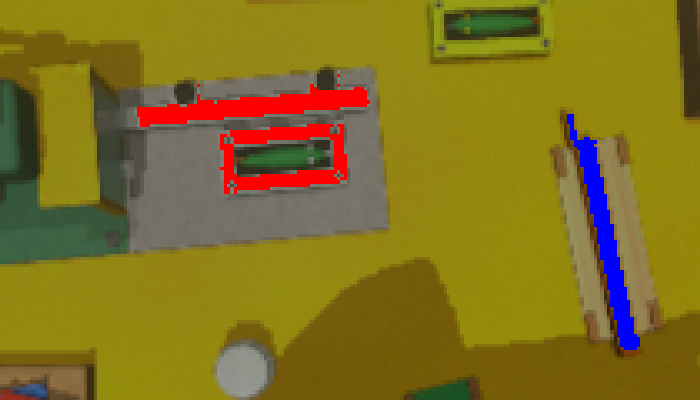

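View pics/m_scene.png

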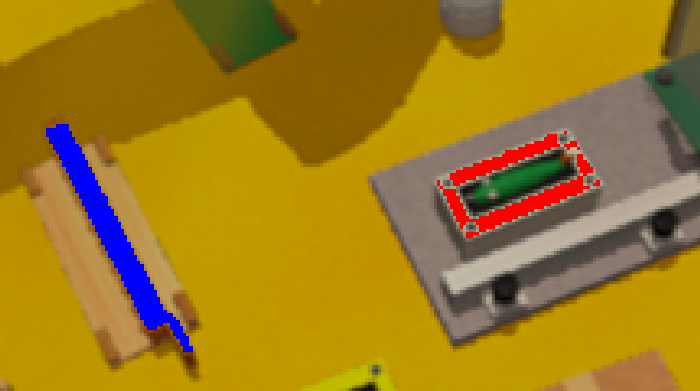

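```bash
cat >> h.py <<'E'
def edge(im,n,a,b,z,w=3.5,ns=None):
    """subpixel edge near the pixel segment a-b -> world points on plane z"""
    a=np.array(a,float);b=np.array(b,float);L=np.linalg.norm(b-a);t=(b-a)/L;nn=np.array([-t[1],t[0]])
    g=cv2.GaussianBlur(im,(0,0),.6).astype(np.float32)
    s=np.arange(0,L+.1,1.);u=np.arange(-w-.5,w+.51,.25)
    P=a+s[:,None,None]*t+u[None,:,None]*nn
    v=cv2.remap(g,P[...,0].astype(np.float32),P[...,1].astype(np.float32),cv2.INTER_LINEAR)
    d=np.linalg.norm(v[:,4:]-v[:,:-4],axis=2);uc=(u[4:]+u[:-4])/2
    m=np.median(d,axis=0);k=np.argmax(m);lo=max(0,k-4);hi=k+5
    dd=d[:,lo:hi]-d[:,lo:hi].min(1,keepdims=True)+1e-6;c=(dd*uc[lo:hi]).sum(1)/dd.sum(1)
    px=a+s[:,None]*t+c[:,None]*nn
    W=onz(n,px,z); vx,vy,x0,y0=cv2.fitLine((W*1000).astype(np.float32),cv2.DIST_HUBER,0,.01,.01).ravel()
    r=(W*1000-[x0,y0])@[-vy,vx]
    return np.array([x0,y0])/1000,np.array([vx,vy]),np.std(r),uc[k]
def isect(l1,l2):
    s=np.linalg.solve(np.c_[l1[1],-l2[1]],l2[0]-l1[0]); return l1[0]+s[0]*l1[1]
E
python3 - <<'E'
from h import *
T=cv2.imread("pics/top0.png")
S=cv2.imread("pics/scene0.png")
# crop->full: topc = (x/3+150, y/3+120); scd=(x/4+240,y/4+130); scc=(x/4+75,y/4+170)
t=lambda x,y:(x/3+150,y/3+120); d=lambda x,y:(x/4+240,y/4+130); c=lambda x,y:(x/4+75,y/4+170)
def go(nm,e):
    print(nm,np.round(e[0]*1000,1),"ang",round(np.degrees(np.arctan2(e[1][1],e[1][0])),2),"sd",round(e[2],2),"off",e[3]); return e
print("TOP")
bn=go("bed near",edge(T,"top",t(140,224),t(340,206),.012))
be=go("bed end",edge(T,"top",t(349,195),t(339,70),.012))
bf=go("bed far",edge(T,"top",t(185,73),t(280,66),.012))
ff=go("fence far top",edge(T,"top",t(190,90),t(280,82),.038))
fn=go("fence near top",edge(T,"top",t(130,115),t(320,98),.038))
jn=go("jig near",edge(T,"top",t(215,175),t(300,167),.048))
jf=go("jig fence side",edge(T,"top",t(210,117),t(300,110),.048))
jt=go("jig trail",edge(T,"top",t(309,122),t(313,155),.048))
jl=go("jig lead",edge(T,"top",t(200,125),t(207,165),.048))
sl=go("stick L",edge(T,"top",t(530,150),t(557,295),.032))
sr=go("stick R",edge(T,"top",t(537,130),t(573,300),.032))
st=go("stick tail",edge(T,"top",t(560,316),t(572,316),.032))
print("jig corners",[np.round(isect(p,q)*1000,1) for p in(jn,jf) for q in(jt,jl)])
print("bed corners",[np.round(isect(p,be)*1000,1) for p in(bn,bf)])
print("SCENE")
bn=go("bed near",edge(S,"scene",d(45,335),d(360,213),.012))
be=go("bed end",edge(S,"scene",d(45,350),d(130,525),.012))
ff=go("fence far top?",edge(S,"scene",d(215,450),d(370,385),.038))
fn=go("fence near top",edge(S,"scene",d(130,455),d(440,335),.038))
jn=go("jig near",edge(S,"scene",d(125,340),d(265,285),.048))
jf=go("jig fence side",edge(S,"scene",d(165,405),d(310,350),.048))
jt=go("jig trail",edge(S,"scene",d(118,352),d(150,400),.048))
jl=go("jig lead",edge(S,"scene",d(283,287),d(313,340),.048))
sl=go("stick a",edge(S,"scene",c(305,130),c(415,360),.032))
sr=go("stick b",edge(S,"scene",c(328,120),c(435,340),.032))
st=go("stick tail",edge(S,"scene",c(298,112),c(318,106),.032))
print("jig corners",[np.round(isect(p,q)*1000,1) for p in(jn,jf) for q in(jt,jl)])
print("bed corner",np.round(isect(bn,be)*1000,1))
E
```

```text
TOP
bed near [538.4 -86.4] ang -84.38 sd 0.26 off 0.0
bed end [ 628.2 -177.8] ang 5.4 sd 0.25 off -0.5
bed far [702.1 -55.1] ang -84.43 sd 0.24 off -0.75
fence far top [676.8 -63.8] ang -84.5 sd 0.31 off -0.25
fence near top [653.7 -18.3] ang -84.43 sd 0.39 off -1.0
jig near [585.1 -72.9] ang -84.54 sd 0.38 off -1.25
jig fence side [645.2 -80.5] ang -84.81 sd 0.4 off 0.0
jig trail [ 617.1 -132.1] ang 8.5 sd 0.35 off 3.5
jig lead [611.6 -32.7] ang 8.34 sd 0.58 off -2.0
stick L [ 517.1 -389.8] ang 10.17 sd 0.47 off 3.5
stick R [ 548.4 -407.1] ang 11.78 sd 0.29 off 0.5
stick tail [ 432.5 -422.4] ang -89.26 sd 0.09 off -1.75
jig corners [array([ 591.1, -136. ], dtype=float32), array([581.7, -37.1], dtype=float32), array([ 649.5, -127.3], dtype=float32), array([640.5, -28.4], dtype=float32)]
bed corners [array([ 548.1, -185.4], dtype=float32), array([ 713.3, -169.8], dtype=float32)]
SCENE
bed near [530.9 -27. ] ang -84.34 sd 0.13 off -1.75
bed end [ 634.4 -179.6] ang 5.31 sd 0.15 off 1.75
fence far top? [676.6 -72.8] ang -84.35 sd 0.13 off -0.75
fence near top [654.5 -53.3] ang -84.75 sd 0.19 off -2.0
jig near [597.7 -84.6] ang -84.27 sd 0.34 off 3.25
jig fence side [643.7 -82.2] ang -84.56 sd 0.2 off 0.0
jig trail [ 620. -141.] ang 6.88 sd 0.2 off 0.75
jig lead [610.6 -30.1] ang 3.01 sd 0.36 off 3.5
stick a [ 525.8 -414.6] ang 11.25 sd 0.56 off 1.75
stick b [ 521.  -393.4] ang 11.01 sd 0.16 off -0.5
stick tail [ 428.7 -420.4] ang 88.72 sd 0.25 off 0.25
jig corners [array([ 603.6, -143. ], dtype=float32), array([592.3, -31. ], dtype=float32), array([ 649. , -137.5], dtype=float32), array([638.6, -28.6], dtype=float32)]
bed corner [ 546.8 -187.8]
```

```bash
python3 - <<'E'
from h import *
for n,bj in(("top",(205,150,265,188)),("scene",(262,195,325,240))):
    im=cv2.imread(f"pics/{n}0.png")
    big=cv2.resize(im,None,fx=4,fy=4,interpolation=cv2.INTER_CUBIC)
    hsv=cv2.cvtColor(big,cv2.COLOR_BGR2HSV).astype(int);H,S,V=[hsv[...,i] for i in range(3)]
    def sel(mask,b):
        m=np.zeros(H.shape,np.uint8);x0,y0,x1,y1=[4*k for k in b];m[y0:y1,x0:x1]=mask[y0:y1,x0:x1]
        m=cv2.morphologyEx(m,cv2.MORPH_OPEN,np.ones((3,3)))
        k,l,st,_=cv2.connectedComponentsWithStats(m);i=1+np.argmax(st[1:,4])
        c=max(cv2.findContours((l==i).astype(np.uint8),0,cv2.CHAIN_APPROX_NONE)[0],key=len)[:,0]
        return (c+.5)/4-.5
    cj=sel((S<48)&(V>(132 if n=="top" else 165))&(H>22),bj)
    w=onz(n,cj,.048)*1000
    r=cv2.minAreaRect(w.astype(np.float32));print(n,"jig",r)
    print(np.round(cv2.boxPoints(r),1).tolist())
    cs=sel((H>=12)&(H<=20)&(S>185)&(V>(115 if n=="top" else 165)),(300,140,360,235) if n=="top" else (135,190,205,275))
    w=onz(n,cs,.032)*1000
    a0=np.radians(12);u=np.array([np.cos(a0),np.sin(a0)]);v=np.array([-u[1],u[0]])
    s=w@u;q=w@v;s0=s.min();
    L=[]
    for sgn in(1,-1):
        B=(s>s0+15)&(s<s0+205); mid=np.median(q[B]-0) 
        lin=np.polyfit(s[B],q[B],1); res=q-np.polyval(lin,s)
        k=B&(res*sgn>0); p=np.polyfit(s[k],q[k],1); L.append(p)
    print(n,"stick yaw",[round(12+np.degrees(np.arctan(p[0])),2) for p in L],"width",np.polyval(L[0],s0+110)-np.polyval(L[1],s0+110))
    sl=(L[0][0]+L[1][0])/2; a=a0+np.arctan(sl);u2=np.array([np.cos(a),np.sin(a)]);v2=np.array([-u2[1],u2[0]])
    cen=(np.polyval(L[0],s0+110)+np.polyval(L[1],s0+110))/2; c=u*(s0+110)+v*cen
    S2=(w-c)@u2;Q2=(w-c)@v2
    print(" tail",S2.min()," tip",S2.max(),"extents; body y",np.percentile(Q2,[1,50,99]))
    tail=np.percentile(S2,1)
    print(" profile",[(k,np.round(Q2[(S2>k)&(S2<k+5)].min() if ((S2>k)&(S2<k+5)).any() else np.nan,1)) for k in range(85,140,5)])
    for nm,o in(("from tail",S2.min()+120),("from tip",S2.max()-130)): print(nm,np.round(c+u2*o,1))
E
```

```text
top jig ((615.4954223632812, -80.58997344970703), (59.851470947265625, 121.2872543334961), 5.805539131164551)
[[579.5999755859375, -23.299999237060547], [591.9000244140625, -143.89999389648438], [651.4000244140625, -137.89999389648438], [639.0999755859375, -17.200000762939453]]
top stick yaw [np.float64(12.05), np.float64(11.98)] width 17.04531343510655
 tail -110.00207895829708  tip 137.5627626795726 extents; body y [-10.62175505   6.76000546  12.95607412]
 profile [(85, np.float64(-9.2)), (90, np.float64(-9.4)), (95, np.float64(-9.0)), (100, np.float64(-9.9)), (105, np.float64(-9.3)), (110, np.float64(-0.9)), (115, np.float64(6.2)), (120, np.float64(6.8)), (125, np.float64(7.1)), (130, np.float64(6.5)), (135, np.float64(7.2))]
from tail [ 541.5 -398.1]
from tip [ 539.1 -398.7]
scene jig ((633.1356811523438, -73.14801788330078), (41.97593688964844, 126.38720703125), 24.337356567382812)
[[588.0, -24.200000762939453], [640.0999755859375, -139.39999389648438], [678.2999877929688, -122.0999984741211], [626.2000122070312, -6.900000095367432]]
scene stick yaw [np.float64(11.8), np.float64(11.75)] width 17.76509488979491
 tail -109.98035060073843  tip 133.9419965544373 extents; body y [-9.47949709  7.22552581 13.93289055]
 profile [(85, np.float64(-9.4)), (90, np.float64(-9.1)), (95, np.float64(-8.9)), (100, np.float64(-8.1)), (105, np.float64(6.5)), (110, np.float64(6.6)), (115, np.float64(6.8)), (120, np.float64(7.3)), (125, np.float64(7.2)), (130, np.float64(7.1)), (135, np.float64(nan))]
from tail [ 544.9 -398.1]
from tip [ 538.9 -399.3]
```

```bash
cat > plan.py <<'E'
import numpy as np,json
from scipy.spatial.transform import Rotation as R
# tool x down, tool z = jaw direction
def Rt(yaw): # yaw = stick yaw deg ; tool z along -(stick y)
    a=np.radians(yaw-90); z=np.array([np.cos(a),np.sin(a),0]); x=np.array([0,0,-1.]); return np.c_[x,np.cross(z,x),z]
def plan(p0,R0,p1,R1):
    s=R0.T@(np.array(p1)-np.array(p0)); r=R.from_matrix(R0.T@R1).as_rotvec(degrees=True)/90
    return np.round(s,4),np.round(r,4)
PY=5.6; PO=np.array([.6298,.2033])
px=np.array([np.cos(np.radians(PY)),np.sin(np.radians(PY))]); py=np.array([-px[1],px[0]])
def P2W(x,y): return PO+px*x+py*y
def W2P(w): d=np.array(w)[:2]-PO; return d@px,d@py
E
python3 - <<'E'
from h import *; from plan import *
T=cv2.imread("pics/top0.png");Sx=cv2.imread("pics/scene0.png")
for n,im,b in(("top",T,(305,150,360,232)),("scene",Sx,(135,195,205,275))):
    hsv=cv2.cvtColor(cv2.resize(im,None,fx=4,fy=4,interpolation=cv2.INTER_CUBIC),cv2.COLOR_BGR2HSV).astype(int);H,S,V=[hsv[...,i] for i in range(3)]
    m=np.zeros(H.shape,np.uint8);x0,y0,x1,y1=[4*k for k in b]
    m[y0:y1,x0:x1]=((S<185)&(H<28))[y0:y1,x0:x1]
    m=cv2.morphologyEx(m,cv2.MORPH_OPEN,np.ones((7,7)));m=cv2.morphologyEx(m,cv2.MORPH_CLOSE,np.ones((61,61)))
    c=max(cv2.findContours(m,0,2)[0],key=cv2.contourArea)[:,0]/4.-.4
    print(n,"rest",cv2.minAreaRect((onz(n,c,.008)*1000).astype(np.float32)))
print("jig in press",W2P((.6155,-.0806)),"jar",W2P(onz("top",(222,229),.075)[0]))
st=manip.state(); p,Rm=st['ee_pos'],st['tcp_rot']
R0=Rm;print("above",plan(p,R0,(.541,-.3983,.13),Rt(11.9)))
print("grasp",plan(p,R0,(.541,-.3983,.010),Rt(11.9)))
E
```

```text
top rest ((541.3257446289062, -404.0262451171875), (201.5844268798828, 77.75054931640625), 11.098421096801758)
scene rest ((540.433349609375, -405.28057861328125), (201.3040313720703, 75.57109832763672), 10.7090482711792)
jig in press (np.float64(-0.0419355370613627), np.float64(-0.2811496233882861)) jar (np.float64(-0.23753950708235091), np.float64(-0.22553270054366872))
above (array([ 0.0921,  0.3369, -0.0432]), array([ 1.293e-01, -8.000e-04,  1.000e-04]))
grasp (array([ 0.2121,  0.3369, -0.043 ]), array([ 1.293e-01, -8.000e-04,  1.000e-04]))
```

The rest measures (541,-405) mm, yaw 10.9°. The stick is at (541,-398) mm, yaw 11.9°, with its top at 32 mm where both views agree. The jig gap to the fence is ≈12 mm, 221 mm short of home. Moving above the stick.

{"name": "send_rows", "arguments": {
  "commands": "0.03 0.06 -0.008 0.03 0 0 -1;0.05 0.12 -0.016 0.06 0 0 -1;0.07 0.18 -0.024 0.09 0 0 -1;0.09 0.24 -0.032 0.12 0 0 -1;0.092 0.3 -0.04 0.1293 0 0 -1;0.092 0.337 -0.0431 0.1293 0 0 -1;0.12 0.337 -0.0431 0.1293 0 0 -1;0.15 0.337 -0.0431 0.1293 0 0 -1;0.16 0.337 -0.0431 0.1293 0 0 -1;0.16 0.337 -0.0431 0.1293 0 0 -1",
  "force": 50
}}

```text
time_s: 1.35
ee_pos: [0.5409, -0.3987, 0.0621]
tcp_rot: [[-0.001, 0.979, 0.206], [0.001, 0.206, -0.979], [-1.0, -0.001, -0.001]]
contact_force: [-0.1, -0.7, 1.1]
opening: 0.0879
```

```bash
python3 - <<'E'
from h import *; from plan import *
st=manip.state();print(st['time_s'],st['ee_pos'],st['contact_force'],st['q'])
a=st['tcp_rot'][:,2];print(np.degrees(np.arctan2(a[1],a[0]))+90)
print(plan(st['ee_pos'],st['tcp_rot'],(.541,-.3983,.010),Rt(11.9)))
t=manip.grab_frame("top");s=manip.grab_frame("scene")
cv2.imwrite("pics/g1.png",np.hstack([cv2.resize(t[130:240,290:390],(400,440)),cv2.resize(s[170:280,110:210],(400,440))]))
E
```

```text
1.35 [ 0.54090293 -0.39874396  0.06207926] [-0.08893623 -0.71668708  1.12814434] [-6.52959506e-01  6.86324005e-01  1.59900235e+00  8.53515378e-06
  8.57752711e-01  7.10391380e-01]
11.885396795762077
(array([ 0.0521,  0.0002, -0.0004]), array([-0.0002, -0.0007,  0.0006]))
```

View pics/g1.png

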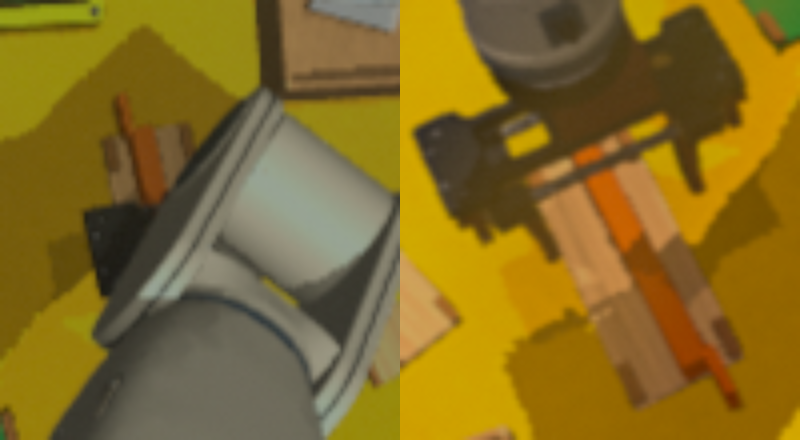

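The gripper is centred over the stick, jaws across it (right half, stick at ~610,200). Descending and gripping.

{"name": "send_rows", "arguments": {
  "commands": "0.02 0 0 0 0 0 -1;0.04 0 0 0 0 0 -1;0.052 0 0 0 0 0 -1;0.052 0 0 0 0 0 -1;0.052 0 0 0 0 0 1;0.052 0 0 0 0 0 1;0.052 0 0 0 0 0 1;0.052 0 0 0 0 0 1;0.052 0 0 0 0 0 1;0.052 0 0 0 0 0 1",
  "force": 50
}}

```text
time_s: 2.7
ee_pos: [0.5413, -0.3989, 0.0107]
tcp_rot: [[-0.0, 0.979, 0.206], [-0.0, 0.206, -0.979], [-1.0, -0.0, 0.0]]
contact_force: [0.1, -0.9, -0.9]
opening: 0.0309
```

{"name": "send_rows", "arguments": {
  "commands": "0 0 0 0 0 0 1;0 0 0 0 0 0 1;0 0 0 0 0 0 1;0 0 0 0 0 0 1;-0.02 0 0 0 0 0 1;-0.05 0 0 0 0 0 1;-0.09 0 0 0 0 0 1;-0.12 0 0 0 0 0 1;-0.12 0 0 0 0 0 1;-0.12 0 0 0 0 0 1"
}}

```text
time_s: 3.95
ee_pos: [0.5408, -0.3984, 0.1301]
tcp_rot: [[-0.001, 0.979, 0.206], [0.001, 0.206, -0.979], [-1.0, -0.001, -0.001]]
contact_force: [-0.4, -0.7, -1.2]
opening: 0.0198
```

```bash
python3 - <<'E'
from h import *; from plan import *
st=manip.state();print(st['time_s'],st['ee_pos'],st['contact_force'],st['opening'])
p=st['ee_pos'];Rm=st['tcp_rot']
def T(x,y,z,yaw=95.6): 
    w=P2W(x,y);return (w[0],w[1],z)
print("pre-high",T(-.075,-.465,.13),plan(p,Rm,T(-.075,-.465,.13),Rt(95.6)))
t=manip.grab_frame("top");s=manip.grab_frame("scene")
cv2.imwrite("pics/g2.png",np.hstack([cv2.resize(t[100:240,260:400],(400,400)),cv2.resize(s[150:290,80:220],(400,400))]))
E
```

```text
3.95 [ 0.54081582 -0.39844446  0.13013371] [-0.44029496 -0.73352428 -1.16904863] 0.019773778964292405
pre-high (np.float64(0.6005339933893672), np.float64(-0.26679945847348774), 0.13) (array([ 0.0002,  0.0856, -0.1165]), array([-9.3e-01, -7.0e-04, -0.0e+00]))
```

View pics/g2.png

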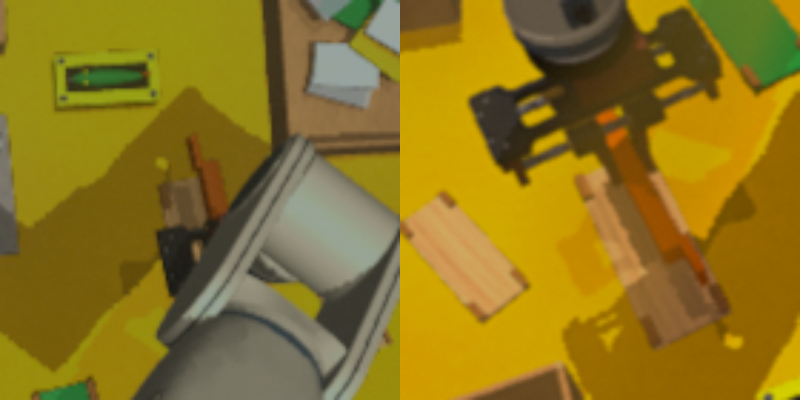

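The stick is held (opening 19.8 mm) and lifted clear of the rest. Swinging it to point along the feed, behind the jig.

{"name": "send_rows", "arguments": {
  "commands": "0 0.01 -0.012 -0.11 0 0 1;0 0.02 -0.024 -0.22 0 0 1;0 0.03 -0.036 -0.33 0 0 1;0 0.04 -0.05 -0.44 0 0 1;0 0.05 -0.064 -0.55 0 0 1;0 0.06 -0.078 -0.66 0 0 1;0 0.07 -0.092 -0.77 0 0 1;0 0.08 -0.106 -0.87 0 0 1;0 0.0856 -0.1165 -0.93 0 0 1;0 0.0856 -0.1165 -0.93 0 0 1"
}}

```text
time_s: 5.3
ee_pos: [0.6006, -0.2662, 0.1292]
tcp_rot: [[-0.002, -0.098, 0.995], [0.001, 0.995, 0.098], [-1.0, 0.001, -0.002]]
contact_force: [0.4, -0.6, -0.8]
opening: 0.0198
```

```bash
python3 - <<'E'
from h import *; from plan import *
st=manip.state();print(st['time_s'],st['ee_pos'],st['contact_force'],st['wrist_torque'],st['q'])
p=st['ee_pos'];Rm=st['tcp_rot'];print(Rm)
a=st['tcp_rot'][:,2];print(np.degrees(np.arctan2(a[1],a[0]))+90,W2P(p))
t=manip.grab_frame("top");s=manip.grab_frame("scene")
cv2.imwrite("pics/t3.png",t);cv2.imwrite("pics/s3.png",s)
cv2.imwrite("pics/g3.png",np.hstack([cv2.resize(t[110:250,200:340],(400,400)),cv2.resize(s[150:290,160:300],(400,400))]))
E
```

```text
5.3 [ 0.60056109 -0.26621961  0.12917399] [ 0.43993205 -0.59009806 -0.75574677] [-0.08408299 -0.11719402 -0.00507955] [-4.35385060e-01  5.78931848e-01  1.61216475e+00  3.57234313e-05
  9.53050094e-01 -5.33468314e-01]
[[-0.00230348 -0.09790391  0.99519321]
 [ 0.00110359  0.99519499  0.09790664]
 [-0.99999674  0.00132381 -0.00218436]]
95.61865173084942 (np.float64(-0.07491645087666726), np.float64(-0.46442555918868367))
```

View pics/g3.png

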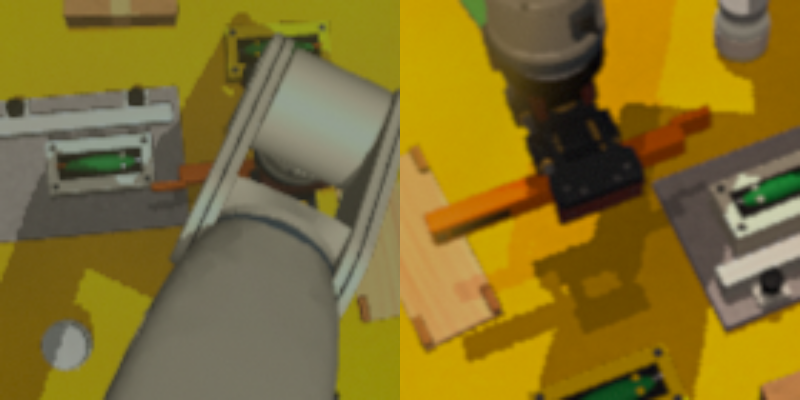

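```bash
python3 - <<'E'
from h import *; from plan import *
im=cv2.imread("pics/s3.png");big=cv2.resize(im,None,fx=4,fy=4,interpolation=cv2.INTER_CUBIC)
hsv=cv2.cvtColor(big,cv2.COLOR_BGR2HSV).astype(int);H,S,V=[hsv[...,i] for i in range(3)]
m=np.zeros(H.shape,np.uint8);m[180*4:240*4,165*4:275*4]=((H>=11)&(H<=20)&(S>185)&(V>150))[180*4:240*4,165*4:275*4]
v=im.copy();v[cv2.resize(m,(512,384),interpolation=cv2.INTER_NEAREST)>0]=(255,0,0);cv2.imwrite("pics/m3.png",cv2.resize(v[170:250,160:280],(720,480)))
pts=(np.argwhere(m)[:,::-1]+.5)/4-.5
w=onz("scene",pts,.1505);q=np.array([W2P(k) for k in w])*1000-np.array([-74.9,-464.4])
for k in range(-125,140,10):
    s=(q[:,1]>k)&(q[:,1]<k+10)
    if s.sum()>20: print(k+5,np.round(np.percentile(q[s,0],[2,98]),1))
print(q[:,1].min(),q[:,1].max())
E
```

```text
-120 [-9.8  9.1]
-110 [-72.9   8.9]
-100 [-10.1   9. ]
-90 [-10.2   8.9]
-80 [-10.6   8.7]
-70 [-10.2  45.5]
-60 [-10.6   8.9]
-50 [-10.3  23.1]
-40 [-10.4  23.2]
-30 [-12.2  41.9]
-10 [45.1 65.2]
120 [-15.3 -13. ]
130 [-14.6  -9.5]
-121.92107008729715 127.79824205043673
```

View pics/m3.png

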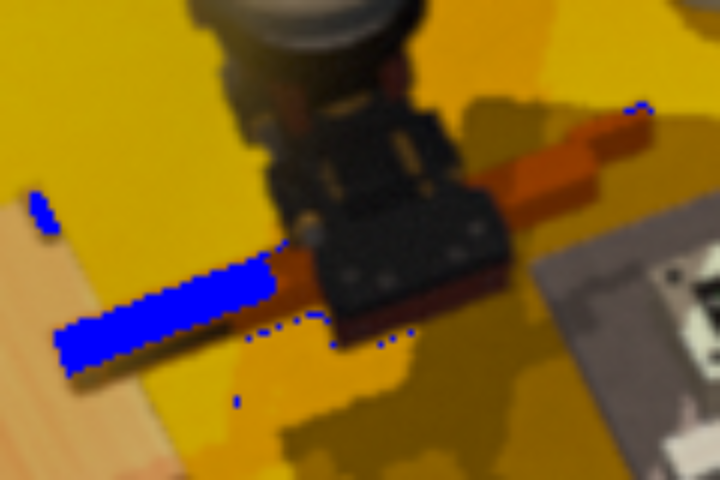

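The stick is square in the grip and its tail reads −121 mm, as it should. Lowering behind the jig.

{"name": "send_rows", "arguments": {
  "commands": "0.02 0 0 0 0 0 1;0.045 0 0 0 0 0 1;0.07 0 0 0 0 0 1;0.09 0 0 0 0 0 1;0.1 0 0 0 0 0 1;0.107 0 0 0 0 0 1;0.107 0.005 0 0 0 0 1;0.107 0.01 0 0 0 0 1;0.107 0.01 0 0 0 0 1;0.107 0.01 0 0 0 0 1"
}}

```text
time_s: 6.65
ee_pos: [0.6005, -0.2573, 0.0242]
tcp_rot: [[0.001, -0.098, 0.995], [-0.0, 0.995, 0.098], [-1.0, -0.0, 0.001]]
contact_force: [-0.5, 0.3, -1.7]
opening: 0.0195
```

```bash
cat > stt.py <<'E'
from h import *; from plan import *
st=manip.state();p=st['ee_pos'];a=st['tcp_rot'][:,2];f=st['contact_force'][:2]
print("t",st['time_s'],"press xy mm",np.round(np.array(W2P(p))*1000,2),"z",round(p[2]*1000,1),"yaw",round(np.degrees(np.arctan2(a[1],a[0]))+90,2),"Fpress x,y",np.round([f@px,f@py],2),"fz",round(st['contact_force'][2],2),"tz",np.round(st['wrist_torque'],2))
E
python3 stt.py; python3 - <<'E'
from h import *
t=manip.grab_frame("top");s=manip.grab_frame("scene")
cv2.imwrite("pics/g4.png",np.hstack([cv2.resize(t[130:210,210:290],(400,400),interpolation=cv2.INTER_CUBIC),cv2.resize(s[180:260,230:310],(400,400),interpolation=cv2.INTER_CUBIC)]))
E
```

```text
t 6.65 press xy mm [ -74.13 -455.53] z 24.2 yaw 95.62 Fpress x,y [-0.49  0.34] fz -1.66 tz [-0.05 -0.1  -0.04]
```

View pics/g4.png

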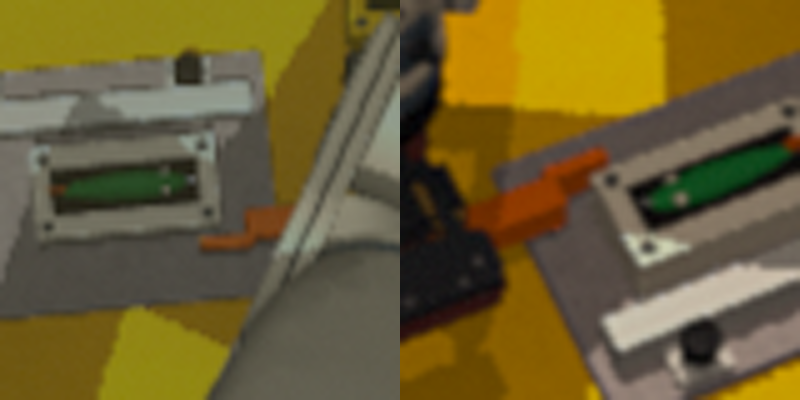

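{"name": "send_rows", "arguments": {
  "commands": "0.001 0.004 0.002 0 0 0 1;0.002 0.008 0.004 0 0 0 1;0.002 0.011 0.005 0 0 0 1;0.002 0.014 0.0065 0 0 0 1;0.002 0.017 0.008 0 0 0 1;0.002 0.019 0.009 0 0 0 1;0.002 0.021 0.01 0 0 0 1;0.002 0.023 0.011 0 0 0 1;0.002 0.025 0.012 0 0 0 1;0.002 0.025 0.012 0 0 0 1"
}}

```text
time_s: 8.0
ee_pos: [0.6097, -0.2309, 0.0217]
tcp_rot: [[0.0, -0.098, 0.995], [0.0, 0.995, 0.098], [-1.0, 0.0, 0.0]]
contact_force: [-0.9, -1.0, -1.3]
opening: 0.0196
```

```bash
python3 stt.py; python3 - <<'E'
from h import *
t=manip.grab_frame("top");s=manip.grab_frame("scene")
cv2.imwrite("pics/g5.png",np.hstack([cv2.resize(t[130:210,200:280],(400,400),interpolation=cv2.INTER_CUBIC),cv2.resize(s[180:260,240:320],(400,400),interpolation=cv2.INTER_CUBIC)]))
E
```

```text
t 8.0 press xy mm [ -62.39 -430.18] z 21.7 yaw 95.6 Fpress x,y [-0.99 -0.87] fz -1.34 tz [-0.13 -0.02  0.03]
```

View pics/g5.png

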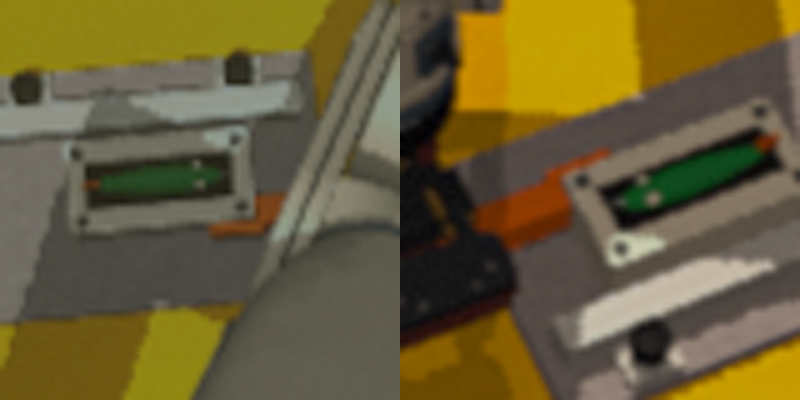

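The notch has the jig's trailing near corner (left half ~245,205) and the jig is moving squarely. Continuing the diagonal push.

{"name": "send_rows", "arguments": {
  "commands": "0 0.0015 0.0008 0 0 0 1;0 0.003 0.0016 0 0 0 1;0 0.0045 0.0024 0 0 0 1;0 0.006 0.0032 0 0 0 1;0 0.0075 0.004 0 0 0 1;0 0.009 0.0048 0 0 0 1;0 0.01 0.0053 0 0 0 1;0 0.011 0.0058 0 0 0 1;0 0.012 0.0062 0 0 0 1;0 0.012 0.0062 0 0 0 1"
}}

```text
time_s: 9.35
ee_pos: [0.6147, -0.2185, 0.0217]
tcp_rot: [[0.0, -0.098, 0.995], [0.0, 0.995, 0.098], [-1.0, 0.0, 0.0]]
contact_force: [-0.1, -1.4, -1.0]
opening: 0.0195
```

```bash
python3 stt.py
```

```text
t 9.35 press xy mm [ -56.23 -418.34] z 21.7 yaw 95.6 Fpress x,y [-0.28 -1.34] fz -0.98 tz [-0.3  -0.01  0.11]
```

{"name": "send_rows", "arguments": {
  "commands": "0 0.0004 0.0002 0 0 0 1;0 0.0008 0.0004 0 0 0 1;0 0.0012 0.0007 0 0 0 1;0 0.0016 0.001 0 0 0 1;0 0.002 0.0012 0 0 0 1;0 0.0024 0.0014 0 0 0 1;0 0.0027 0.0016 0 0 0 1;0 0.003 0.0018 0 0 0 1;0 0.003 0.0018 0 0 0 1;0 0.003 0.0018 0 0 0 1"
}}

```text
time_s: 10.6
ee_pos: [0.6161, -0.2155, 0.0217]
tcp_rot: [[-0.0, -0.098, 0.995], [0.0, 0.995, 0.098], [-1.0, 0.0, -0.0]]
contact_force: [-0.4, -1.9, -0.9]
opening: 0.0195
```

```bash
python3 stt.py; python3 - <<'E'
from h import *
t=manip.grab_frame("top");s=manip.grab_frame("scene")
cv2.imwrite("pics/t6.png",t);cv2.imwrite("pics/s6.png",s)
cv2.imwrite("pics/g6.png",np.hstack([cv2.resize(t[130:210,190:270],(400,400),interpolation=cv2.INTER_CUBIC),cv2.resize(s[170:250,250:330],(400,400),interpolation=cv2.INTER_CUBIC)]))
E
```

```text
t 10.6 press xy mm [ -54.49 -415.43] z 21.7 yaw 95.6 Fpress x,y [-0.57 -1.81] fz -0.85 tz [-0.3   0.04  0.1 ]
```

View pics/g6.png

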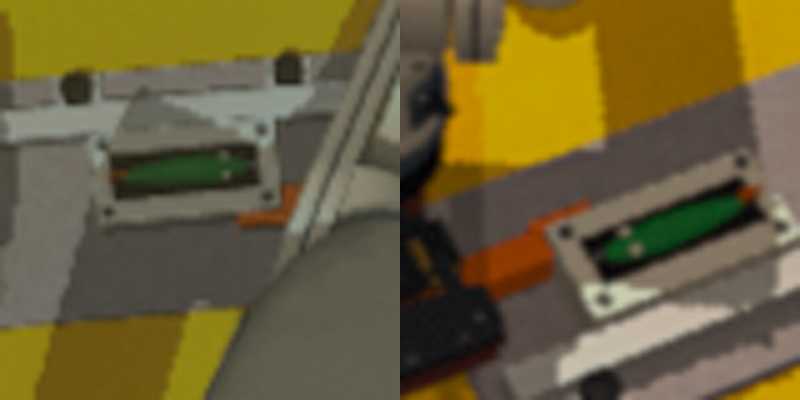

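The jig is almost at the fence, with a sliver of gap at the lead end. Next come finer lateral steps.

{"name": "send_rows", "arguments": {
  "commands": "0 0.0003 0.0002 0 0 0 1;0 0.0006 0.0004 0 0 0 1;0 0.0009 0.0006 0 0 0 1;0 0.0012 0.0008 0 0 0 1;0 0.0015 0.001 0 0 0 1;0 0.0018 0.0012 0 0 0 1;0 0.002 0.0013 0 0 0 1;0 0.002 0.0014 0 0 0 1;0 0.002 0.0015 0 0 0 1;0 0.002 0.0015 0 0 0 1"
}}

```text
time_s: 11.95
ee_pos: [0.6173, -0.2134, 0.0216]
tcp_rot: [[-0.0, -0.098, 0.995], [0.0, 0.995, 0.098], [-1.0, 0.0, -0.0]]
contact_force: [-2.0, -2.8, -1.0]
opening: 0.02
```

```bash
python3 stt.py
```

```text
t 11.95 press xy mm [ -53.13 -413.47] z 21.6 yaw 95.6 Fpress x,y [-2.3  -2.57] fz -1.0 tz [-0.43  0.16  0.23]
```

{"name": "send_rows", "arguments": {
  "commands": "0 0 0.0001 0 0 0 1;0 0 0.0001 0 0 0 1;0 0 0.0002 0 0 0 1;0 0 0.0002 0 0 0 1;0 0 0.0003 0 0 0 1;0 0 0.0003 0 0 0 1;0 0 0.0004 0 0 0 1;0 0 0.0004 0 0 0 1;0 0 0.0004 0 0 0 1;0 0 0.0004 0 0 0 1"
}}

```text
time_s: 13.2
ee_pos: [0.6177, -0.2133, 0.0216]
tcp_rot: [[-0.0, -0.098, 0.995], [0.0, 0.995, 0.098], [-1.0, 0.0, -0.0]]
contact_force: [-3.1, -2.4, -0.5]
opening: 0.0197
```

```bash
python3 stt.py
```

```text
t 13.2 press xy mm [ -52.73 -413.45] z 21.6 yaw 95.6 Fpress x,y [-3.36 -2.11] fz -0.55 tz [-0.45  0.56  0.37]
```

{"name": "send_rows", "arguments": {
  "commands": "0 0 0.0001 0 0 0 1;0 0 0.0002 0 0 0 1;0 0 0.0003 0 0 0 1;0 0 0.0004 0 0 0 1;0 0 0.0005 0 0 0 1;0 0 0.0006 0 0 0 1;0 0 0.0006 0 0 0 1;0 0 0.0006 0 0 0 1;0 0 0.0006 0 0 0 1;0 0 0.0006 0 0 0 1"
}}

```text
time_s: 14.45
ee_pos: [0.6179, -0.2133, 0.0216]
tcp_rot: [[-0.001, -0.098, 0.995], [0.0, 0.995, 0.098], [-1.0, 0.0, -0.001]]
contact_force: [-5.7, -3.7, -0.4]
opening: 0.0196
```

```bash
python3 stt.py; python3 - <<'E'
from h import *
t=manip.grab_frame("top");s=manip.grab_frame("scene")
cv2.imwrite("pics/t7.png",t);cv2.imwrite("pics/s7.png",s)
cv2.imwrite("pics/g7.png",np.hstack([cv2.resize(t[140:200,195:255],(400,400),interpolation=cv2.INTER_CUBIC),cv2.resize(s[185:245,270:330],(400,400),interpolation=cv2.INTER_CUBIC)]))
E
```

```text
t 14.45 press xy mm [ -52.51 -413.45] z 21.6 yaw 95.62 Fpress x,y [-6.   -3.09] fz -0.44 tz [-0.49  0.8   0.46]
```

View pics/g7.png

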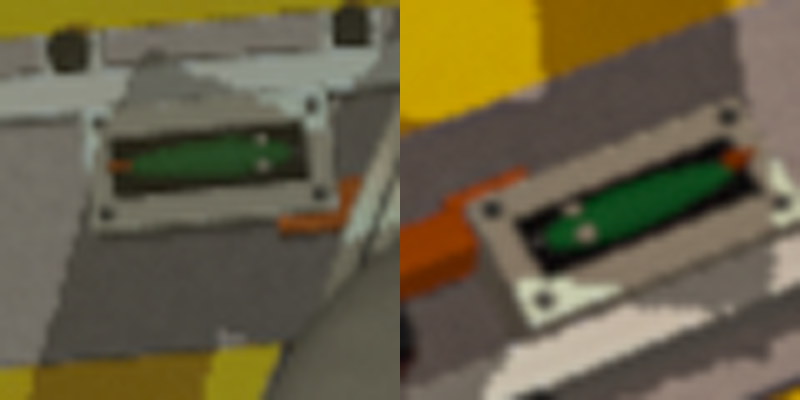

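```bash
python3 - <<'E'
from h import *; from plan import *
T=cv2.imread("pics/t7.png");S=cv2.imread("pics/s7.png")
k=60/400
t=lambda x,y:(x*k+195-.4,y*k+140-.4); d=lambda x,y:((x-400)*k+270-.4,y*k+185-.4)
def go(nm,n,im,a,b,z,w=1.8):
    e=edge(im,n,a,b,z,w); print(nm,"press xy",np.round(np.array(W2P(e[0]))*1000,1),"ang",round(np.degrees(np.arctan2(e[1][1],e[1][0])),2),"sd",round(e[2],2),"off",e[3]); return e
go("top near","top",T,t(110,233),t(270,220),.048)
go("top fence","top",T,t(105,108),t(290,92),.048)
go("top lead","top",T,t(85,115),t(95,222),.048)
go("scene near","scene",S,d(490,200),d(720,108),.048)
go("scene fence","scene",S,d(545,318),d(760,225),.048)
go("scene trail","scene",S,d(475,215),d(520,315),.048)
go("bed near","top",T,t(20,368),t(260,347),.012)
go("fence top L","top",T,t(0,118),t(75,112),.038)
E
```

```text
top near press xy [ -58.5 -238.2] ang -83.92 sd 0.38 off -0.7999999999999998
top fence press xy [   4.7 -244.3] ang -84.44 sd 0.74 off -1.5499999999999998
top lead press xy [ -28.4 -199.8] ang 4.92 sd 0.75 off -1.0499999999999998
scene near press xy [ -60.9 -255.1] ang -83.82 sd 0.36 off -1.0499999999999998
scene fence press xy [  -1.  -262.7] ang -83.59 sd 0.21 off 0.9500000000000002
scene trail press xy [ -28.6 -314.6] ang 3.9 sd 0.54 off -0.2999999999999998
bed near press xy [-119.3 -210.3] ang -84.5 sd 0.36 off -0.04999999999999982
fence top L press xy [   2.3 -169.2] ang -85.91 sd 0.29 off -0.04999999999999982
```

The jig is flush: about 0.01 rad from the fence, and ~6 N laterally. Starting the feed with force monitoring.

{"name": "send_rows", "arguments": {
  "commands": "0 0.001 0 0 0 0 1;0 0.002 0 0 0 0 1;0 0.004 0 0 0 0 1;0 0.006 0 0 0 0 1;0 0.008 0 0 0 0 1;0 0.01 0 0 0 0 1;0 0.012 0 0 0 0 1;0 0.014 0 0 0 0 1;0 0.015 0 0 0 0 1;0 0.015 0 0 0 0 1"
}}

```text
time_s: 15.8
ee_pos: [0.6165, -0.1989, 0.0216]
tcp_rot: [[-0.001, -0.098, 0.995], [-0.001, 0.995, 0.098], [-1.0, -0.001, -0.001]]
contact_force: [-5.5, -5.9, -1.2]
opening: 0.0196
```

```bash
python3 stt.py
```

```text
t 15.8 press xy mm [ -52.5  -398.97] z 21.6 yaw 95.63 Fpress x,y [-6.01 -5.34] fz -1.23 tz [-0.92  0.78  0.57]
```

{"name": "send_rows", "arguments": {
  "commands": "0 0.002 0 0 0 0 1;0 0.004 0 0 0 0 1;0 0.006 0 0 0 0 1;0 0.008 0 0 0 0 1;0 0.011 0 0 0 0 1;0 0.014 0 0 0 0 1;0 0.017 0 0 0 0 1;0 0.019 0 0 0 0 1;0 0.02 0 0 0 0 1;0 0.02 0 0 0 0 1"
}}

```text
time_s: 17.05
ee_pos: [0.6145, -0.1789, 0.0216]
tcp_rot: [[-0.001, -0.098, 0.995], [-0.001, 0.995, 0.098], [-1.0, -0.0, -0.001]]
contact_force: [-5.7, -5.1, -1.9]
opening: 0.0199
```

```bash
python3 stt.py;  python3 - <<'E'
from h import *
t=manip.grab_frame("top");s=manip.grab_frame("scene")
cv2.imwrite("pics/t8.png",t);cv2.imwrite("pics/s8.png",s)
cv2.imwrite("pics/g8.png",np.hstack([cv2.resize(t[140:200,180:240],(400,400),interpolation=cv2.INTER_CUBIC),cv2.resize(s[175:235,290:350],(400,400),interpolation=cv2.INTER_CUBIC)]))
E
```

```text
t 17.05 press xy mm [ -52.5 -378.9] z 21.6 yaw 95.63 Fpress x,y [-6.12 -4.54] fz -1.85 tz [-0.89  0.76  0.49]
```

View pics/g8.png

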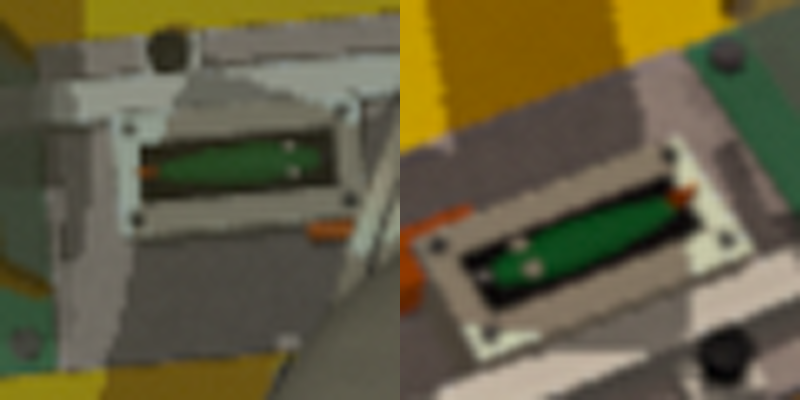

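```bash
python3 - <<'E'
from h import *; from plan import *
T=cv2.imread("pics/t8.png");S=cv2.imread("pics/s8.png")
k=60/400
t=lambda x,y:(x*k+180-.4,y*k+140-.4); d=lambda x,y:((x-400)*k+290-.4,y*k+175-.4)
def go(nm,n,im,a,b,z,w=1.8):
    e=edge(im,n,a,b,z,w); print(nm,"press xy",np.round(np.array(W2P(e[0]))*1000,1),"ang",round(np.degrees(np.arctan2(e[1][1],e[1][0])),2),"sd",round(e[2],2),"off",e[3]); return e
go("top near","top",T,t(140,237),t(300,224),.048)
go("top lead","top",T,t(118,125),t(123,232),.048)
go("scene near","scene",S,d(440,235),d(660,145),.048)
go("scene fence","scene",S,d(510,352),d(745,258),.048)
go("scene lead","scene",S,d(685,145),d(745,240),.048)
E
```

```text
top near press xy [ -58.4 -214.9] ang -84.06 sd 0.41 off -0.2999999999999998
top lead press xy [ -31.8 -167.1] ang 3.45 sd 0.59 off -1.7999999999999998
scene near press xy [ -60.6 -215.1] ang -84.2 sd 0.39 off -0.7999999999999998
scene fence press xy [   5.1 -217.9] ang -84.56 sd 0.15 off 1.7000000000000002
scene lead press xy [ -31.7 -158.3] ang 5.24 sd 0.35 off -0.7999999999999998
```

The jig is parallel within ~0.3°, and the lateral force is a steady 6 N. Feeding on.

{"name": "send_rows", "arguments": {
  "commands": "0 0.003 0 0 0 0 1;0 0.006 0 0 0 0 1;0 0.009 0 0 0 0 1;0 0.012 0 0 0 0 1;0 0.016 0 0 0 0 1;0 0.02 0 0 0 0 1;0 0.024 0 0 0 0 1;0 0.027 0 0 0 0 1;0 0.029 0 0 0 0 1;0 0.03 0 0 0 0 1"
}}

```text
time_s: 18.4
ee_pos: [0.6116, -0.149, 0.0216]
tcp_rot: [[-0.001, -0.098, 0.995], [-0.001, 0.995, 0.098], [-1.0, -0.001, -0.001]]
contact_force: [-5.9, -6.1, -1.0]
opening: 0.02
```

```bash
python3 stt.py
```

```text
t 18.4 press xy mm [ -52.53 -348.88] z 21.6 yaw 95.64 Fpress x,y [-6.44 -5.49] fz -1.01 tz [-1.06  0.77  0.52]
```

{"name": "send_rows", "arguments": {
  "commands": "0 0.003 0 0 0 0 1;0 0.006 0 0 0 0 1;0 0.01 0 0 0 0 1;0 0.014 0 0 0 0 1;0 0.018 -0.0001 0 0 0 1;0 0.022 -0.0001 0 0 0 1;0 0.025 -0.0001 0 0 0 1;0 0.028 -0.0001 0 0 0 1;0 0.03 -0.0001 0 0 0 1;0 0.03 -0.0001 0 0 0 1"
}}

```text
time_s: 19.65
ee_pos: [0.6085, -0.1189, 0.0216]
tcp_rot: [[-0.001, -0.098, 0.995], [-0.0, 0.995, 0.098], [-1.0, -0.0, -0.001]]
contact_force: [-5.3, -4.7, -0.8]
opening: 0.0196
```

```bash
python3 stt.py
```

```text
t 19.65 press xy mm [ -52.61 -318.6 ] z 21.6 yaw 95.63 Fpress x,y [-5.76 -4.12] fz -0.78 tz [-0.74  0.66  0.47]
```

{"name": "send_rows", "arguments": {
  "commands": "0 0.003 0 0 0 0 1;0 0.006 0 0 0 0 1;0 0.01 0 0 0 0 1;0 0.014 0 0 0 0 1;0 0.018 0 0 0 0 1;0 0.022 0 0 0 0 1;0 0.025 0 0 0 0 1;0 0.028 0 0 0 0 1;0 0.03 0 0 0 0 1;0 0.03 0 0 0 0 1"
}}

```text
time_s: 20.9
ee_pos: [0.6056, -0.089, 0.0216]
tcp_rot: [[-0.001, -0.098, 0.995], [-0.0, 0.995, 0.098], [-1.0, -0.0, -0.001]]
contact_force: [-3.9, -5.3, 0.2]
opening: 0.0197
```

```bash
python3 stt.py
```

```text
t 20.9 press xy mm [ -52.66 -288.54] z 21.6 yaw 95.62 Fpress x,y [-4.35 -4.92] fz 0.17 tz [-0.79  0.73  0.47]
```

{"name": "send_rows", "arguments": {
  "commands": "0 0.003 0 0 0 0 1;0 0.006 0 0 0 0 1;0 0.01 0 0 0 0 1;0 0.014 0 0 0 0 1;0 0.018 0.0001 0 0 0 1;0 0.022 0.0001 0 0 0 1;0 0.025 0.0001 0 0 0 1;0 0.028 0.0001 0 0 0 1;0 0.03 0.0001 0 0 0 1;0 0.03 0.0001 0 0 0 1"
}}

```text
time_s: 22.15
ee_pos: [0.6026, -0.0591, 0.0215]
tcp_rot: [[-0.001, -0.098, 0.995], [-0.0, 0.995, 0.098], [-1.0, -0.0, -0.001]]
contact_force: [-5.4, -4.8, -0.3]
opening: 0.0196
```

```bash
python3 stt.py;  python3 - <<'E'
from h import *
t=manip.grab_frame("top");s=manip.grab_frame("scene")
cv2.imwrite("pics/t9.png",t);cv2.imwrite("pics/s9.png",s)
cv2.imwrite("pics/g9.png",np.hstack([cv2.resize(t[120:220,130:230],(400,400),interpolation=cv2.INTER_CUBIC),cv2.resize(s[130:230,290:390],(400,400),interpolation=cv2.INTER_CUBIC)]))
E
```

```text
t 22.15 press xy mm [ -52.65 -258.49] z 21.5 yaw 95.62 Fpress x,y [-5.89 -4.29] fz -0.31 tz [-0.72  0.72  0.44]
```

View pics/g9.png

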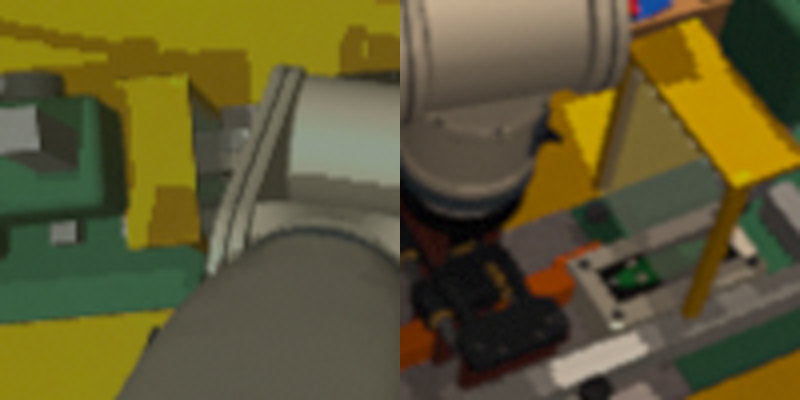

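```bash
python3 - <<'E'
from h import *; from plan import *
for a,b in(((197,245),(635,50)),((188,75),(740,187))):
    P,g=tri((a[0]/4+130-.4,a[1]/4+120-.4),((b[0]-400)/4+290-.4,b[1]/4+130-.4)); print(np.round(P*1000),g,np.round(np.array(W2P(P))*1000))
# wrist edge in top view at assumed heights
for z in(.15,.2,.25,.3,.35):
  print(z,[np.round(np.array(W2P(onz("top",(x/4+130,y/4+120),z)[0]))*1000) for x,y in((275,70),(240,165),(210,270))])
print(manip.state()['q'])
E
```

```text
[555.  68. 214.] 0.004265528959627574 [ -88. -127.]
[672.  75. 222.] 0.0030622927971476277 [  30. -132.]
0.15 [array([  42., -186.]), array([ -27., -154.]), array([-103., -126.])]
0.2 [array([  31., -192.]), array([ -35., -162.]), array([-107., -135.])]
0.25 [array([  20., -198.]), array([ -42., -169.]), array([-111., -144.])]
0.3 [array([   9., -204.]), array([ -50., -177.]), array([-116., -153.])]
0.35 [array([  -2., -210.]), array([ -58., -184.]), array([-120., -161.])]
[-1.17280534e-01  6.75861583e-01  1.76470835e+00 -3.72421088e-04
  7.02419322e-01 -2.15049971e-01]
```

```bash
python3 - <<'E'
from h import *; from plan import *
s=cv2.imread("pics/s9.png"); t=cv2.imread("pics/t9.png")
for n,im,col in(("scene",s,(0,0,255)),("top",t,(0,0,255))):
    w=P2W(-.0526,-.2585)
    for z in np.arange(.05,.45,.05):
        q=proj(n,[w[0],w[1],z])[0]; cv2.circle(im,tuple(int(v) for v in np.round(q)),2,col,-1); print(n,round(z,2),np.round(q))
cv2.imwrite("pics/g10.png",np.hstack([cv2.resize(t[90:240,120:320],(400,300)),cv2.resize(s[30:230,220:420],(400,400))[0:300]])) if 0 else cv2.imwrite("pics/g10.png",cv2.resize(s[20:230,200:420],(770,595)))
E
```

```text
scene 0.05 [300. 209.]
scene 0.1 [301. 199.]
scene 0.15 [303. 187.]
scene 0.2 [305. 174.]
scene 0.25 [307. 160.]
scene 0.3 [309. 145.]
scene 0.35 [312. 128.]
scene 0.4 [315. 109.]
top 0.05 [228. 171.]
top 0.1 [227. 169.]
top 0.15 [226. 167.]
top 0.2 [225. 164.]
top 0.25 [223. 162.]
top 0.3 [222. 159.]
top 0.35 [220. 156.]
top 0.4 [219. 153.]
```

View pics/g10.png

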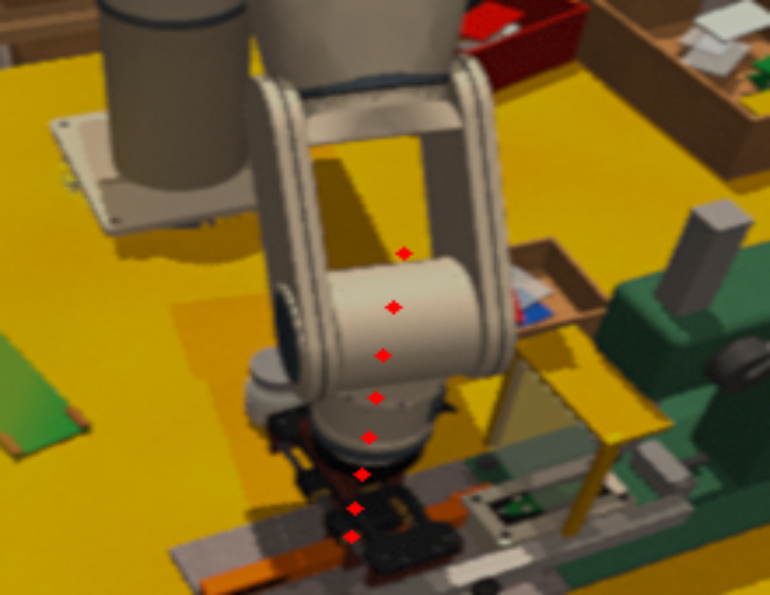

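The fork's bottom is at about z 0.26 and the guard's top at about 0.22, so it clears. The wrist flange also stays ~40 mm before the guard. Continuing.

{"name": "send_rows", "arguments": {
  "commands": "0 0.003 0 0 0 0 1;0 0.006 0 0 0 0 1;0 0.01 0 0 0 0 1;0 0.014 0 0 0 0 1;0 0.018 0 0 0 0 1;0 0.022 0 0 0 0 1;0 0.025 0 0 0 0 1;0 0.027 0 0 0 0 1;0 0.028 0 0 0 0 1;0 0.028 0 0 0 0 1"
}}

```text
time_s: 23.5
ee_pos: [0.5999, -0.0313, 0.0216]
tcp_rot: [[-0.001, -0.098, 0.995], [-0.0, 0.995, 0.098], [-1.0, -0.0, -0.001]]
contact_force: [-4.1, -4.4, 0.0]
opening: 0.0202
```

```bash
python3 stt.py
```

```text
t 23.5 press xy mm [ -52.7  -230.57] z 21.6 yaw 95.62 Fpress x,y [-4.53 -4.03] fz 0.04 tz [-0.82  0.67  0.47]
```

{"name": "send_rows", "arguments": {
  "commands": "0 0.001 0 0 0 0 1;0 0.002 0 0 0 0 1;0 0.003 0 0 0 0 1;0 0.004 0.0001 0 0 0 1;0 0.005 0.0001 0 0 0 1;0 0.0055 0.0001 0 0 0 1;0 0.006 0.0001 0 0 0 1;0 0.0065 0.0001 0 0 0 1;0 0.007 0.0001 0 0 0 1;0 0.007 0.0001 0 0 0 1"
}}

```text
time_s: 24.75
ee_pos: [0.5992, -0.0245, 0.0215]
tcp_rot: [[-0.002, -0.098, 0.995], [-0.0, 0.995, 0.098], [-1.0, -0.0, -0.002]]
contact_force: [-4.3, -6.5, -0.0]
opening: 0.0192
```

```bash
python3 stt.py
```

```text
t 24.75 press xy mm [ -52.7  -223.74] z 21.5 yaw 95.63 Fpress x,y [-4.87 -6.09] fz -0.03 tz [-0.97  0.75  0.49]
```

{"name": "send_rows", "arguments": {
  "commands": "0 0.0001 0 0 0 0 1;0 0.0002 0 0 0 0 1;0 0.0003 0 0 0 0 1;0 0.0004 0 0 0 0 1;0 0.0005 0 0 0 0 1;0 0.0006 0 0 0 0 1;0 0.0007 0 0 0 0 1;0 0.0008 0 0 0 0 1;0 0.0008 0 0 0 0 1;0 0.0008 0 0 0 0 1"
}}

```text
time_s: 26.0
ee_pos: [0.5991, -0.0237, 0.0216]
tcp_rot: [[-0.001, -0.098, 0.995], [-0.0, 0.995, 0.098], [-1.0, -0.0, -0.001]]
contact_force: [-4.2, -7.1, 0.4]
opening: 0.0197
```

```bash
python3 stt.py
```

```text
t 26.0 press xy mm [ -52.66 -222.97] z 21.6 yaw 95.63 Fpress x,y [-4.91 -6.62] fz 0.37 tz [-1.03  0.66  0.49]
```

{"name": "send_rows", "arguments": {
  "commands": "0 0.0001 0 0 0 0 1;0 0.0002 0 0 0 0 1;0 0.0003 0 0 0 0 1;0 0.0004 0 0 0 0 1;0 0.0005 0 0 0 0 1;0 0.0006 0 0 0 0 1;0 0.0007 0 0 0 0 1;0 0.0008 0 0 0 0 1;0 0.0008 0 0 0 0 1;0 0.0008 0 0 0 0 1"
}}

```text
time_s: 27.25
ee_pos: [0.5991, -0.023, 0.0216]
tcp_rot: [[-0.002, -0.098, 0.995], [-0.0, 0.995, 0.098], [-1.0, -0.0, -0.002]]
contact_force: [-4.2, -6.1, 0.0]
opening: 0.0199
```

```bash
python3 stt.py
```

```text
t 27.25 press xy mm [ -52.68 -222.18] z 21.6 yaw 95.63 Fpress x,y [-4.74 -5.64] fz 0.01 tz [-0.97  0.73  0.5 ]
```

Still sliding, with no stop contact yet. Going on at the same pace, a little further.

{"name": "send_rows", "arguments": {
  "commands": "0 0.0002 0 0 0 0 1;0 0.0004 0 0 0 0 1;0 0.0006 0 0 0 0 1;0 0.0008 0 0 0 0 1;0 0.001 0 0 0 0 1;0 0.0011 0 0 0 0 1;0 0.0012 0 0 0 0 1;0 0.0013 0 0 0 0 1;0 0.0013 0 0 0 0 1;0 0.0013 0 0 0 0 1"
}}

```text
time_s: 28.5
ee_pos: [0.599, -0.0217, 0.0216]
tcp_rot: [[-0.001, -0.098, 0.995], [-0.0, 0.995, 0.098], [-1.0, -0.0, -0.002]]
contact_force: [-4.9, -6.2, 0.4]
opening: 0.0196
```

```bash
python3 stt.py
```

```text
t 28.5 press xy mm [ -52.66 -220.9 ] z 21.6 yaw 95.62 Fpress x,y [-5.44 -5.65] fz 0.43 tz [-1.02  0.75  0.53]
```

{"name": "send_rows", "arguments": {
  "commands": "0 0.0002 0 0 0 0 1;0 0.0004 0 0 0 0 1;0 0.0006 0 0 0 0 1;0 0.0008 0 0 0 0 1;0 0.001 0 0 0 0 1;0 0.0011 0 0 0 0 1;0 0.0012 0 0 0 0 1;0 0.0013 0 0 0 0 1;0 0.0013 0 0 0 0 1;0 0.0013 0 0 0 0 1"
}}

```text
time_s: 29.75
ee_pos: [0.5988, -0.0204, 0.0216]
tcp_rot: [[-0.001, -0.098, 0.995], [-0.0, 0.995, 0.098], [-1.0, -0.0, -0.002]]
contact_force: [-4.8, -6.2, -0.0]
opening: 0.0198
```

```bash
python3 stt.py; python3 - <<'E'
from h import *
s=manip.grab_frame("scene")
cv2.imwrite("pics/s11.png",s)
cv2.imwrite("pics/g11.png",cv2.resize(s[150:230,310:410],(800,600),interpolation=cv2.INTER_CUBIC))
E
```

```text
t 29.75 press xy mm [ -52.66 -219.61] z 21.6 yaw 95.62 Fpress x,y [-5.41 -5.71] fz -0.02 tz [-1.01  0.71  0.49]
```

View pics/g11.png

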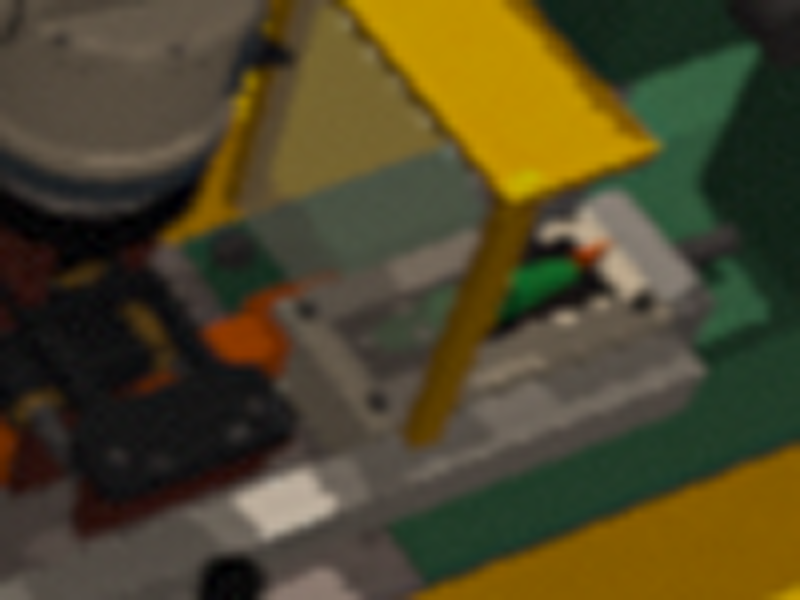

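The jig's lead end is right at the stop (~610,290). Still creeping.

{"name": "send_rows", "arguments": {
  "commands": "0 0.0002 0 0 0 0 1;0 0.0004 0 0 0 0 1;0 0.0006 0 0 0 0 1;0 0.0008 0 0 0 0 1;0 0.001 0 0 0 0 1;0 0.0011 0 0 0 0 1;0 0.0012 0 0 0 0 1;0 0.0013 0 0 0 0 1;0 0.0013 0 0 0 0 1;0 0.0013 0 0 0 0 1"
}}

```text
time_s: 31.05
ee_pos: [0.5987, -0.0191, 0.0216]
tcp_rot: [[-0.002, -0.098, 0.995], [-0.0, 0.995, 0.098], [-1.0, -0.0, -0.002]]
contact_force: [-4.8, -6.7, -0.5]
opening: 0.0196
```

```bash
python3 stt.py
```

```text
t 31.05 press xy mm [ -52.68 -218.29] z 21.6 yaw 95.62 Fpress x,y [-5.46 -6.15] fz -0.52 tz [-1.03  0.68  0.47]
```

{"name": "send_rows", "arguments": {
  "commands": "0 0.0002 0 0 0 0 1;0 0.0004 0 0 0 0 1;0 0.0006 0 0 0 0 1;0 0.0008 0 0 0 0 1;0 0.001 0 0 0 0 1;0 0.0011 0 0 0 0 1;0 0.0012 0 0 0 0 1;0 0.0012 0 0 0 0 1;0 0.0012 0 0 0 0 1;0 0.0012 0 0 0 0 1"
}}

```text
time_s: 32.3
ee_pos: [0.5987, -0.0187, 0.0216]
tcp_rot: [[-0.001, -0.098, 0.995], [-0.001, 0.995, 0.098], [-1.0, -0.001, -0.001]]
contact_force: [-4.2, -10.8, -0.3]
opening: 0.0198
```

```bash
python3 stt.py
```

```text
t 32.3 press xy mm [ -52.6 -217.9] z 21.6 yaw 95.64 Fpress x,y [ -5.23 -10.35] fz -0.27 tz [-1.75  0.7   0.52]
```

Stop contact: feed force 10.3 N against ~5.5 N sliding drag, so ≈5 N on the stop. Adding about 1.5 N and holding.

{"name": "send_rows", "arguments": {
  "commands": "0 0.0001 0 0 0 0 1;0 0.0002 0 0 0 0 1;0 0.0003 0 0 0 0 1;0 0.0003 0 0 0 0 1;0 0.0003 0 0 0 0 1;0 0.0003 0 0 0 0 1;0 0.0003 0 0 0 0 1;0 0.0003 0 0 0 0 1;0 0.0003 0 0 0 0 1;0 0.0003 0 0 0 0 1"
}}

```text
time_s: 33.55
ee_pos: [0.5987, -0.0187, 0.0217]
tcp_rot: [[-0.001, -0.098, 0.995], [-0.002, 0.995, 0.098], [-1.0, -0.002, -0.001]]
contact_force: [-4.7, -12.0, -0.5]
opening: 0.0197
```

```bash
python3 stt.py
```

```text
t 33.55 press xy mm [ -52.58 -217.9 ] z 21.7 yaw 95.64 Fpress x,y [ -5.85 -11.5 ] fz -0.53 tz [-2.02  0.68  0.54]
```

≈6 N on the stop and ≈5.5 N on the fence, held for over a second. Easing off diagonally, then backing out.

{"name": "send_rows", "arguments": {
  "commands": "0 -0.0008 -0.0005 0 0 0 1;0 -0.0016 -0.001 0 0 0 1;0 -0.0022 -0.0016 0 0 0 1;0 -0.0028 -0.0025 0 0 0 1;0 -0.004 -0.004 0 0 0 1;0 -0.006 -0.006 0 0 0 1;0 -0.015 -0.007 0 0 0 1;0 -0.03 -0.007 0 0 0 1;0 -0.05 -0.007 0 0 0 1;0 -0.07 -0.007 0 0 0 1"
}}

```text
time_s: 34.8
ee_pos: [0.5994, -0.0894, 0.0217]
tcp_rot: [[0.0, -0.097, 0.995], [-0.0, 0.995, 0.097], [-1.0, -0.0, 0.0]]
contact_force: [-0.3, -0.5, -0.7]
opening: 0.0196
```

```bash
python3 stt.py; python3 - <<'E'
from h import *
t=manip.grab_frame("top");s=manip.grab_frame("scene")
cv2.imwrite("pics/s12.png",s)
cv2.imwrite("pics/g12.png",cv2.resize(s[150:230,310:410],(800,600),interpolation=cv2.INTER_CUBIC))
E
```

```text
t 34.8 press xy mm [ -58.84 -288.32] z 21.7 yaw 95.57 Fpress x,y [-0.4  -0.51] fz -0.73 tz [-0.07 -0.12 -0.03]
```

View pics/g12.png

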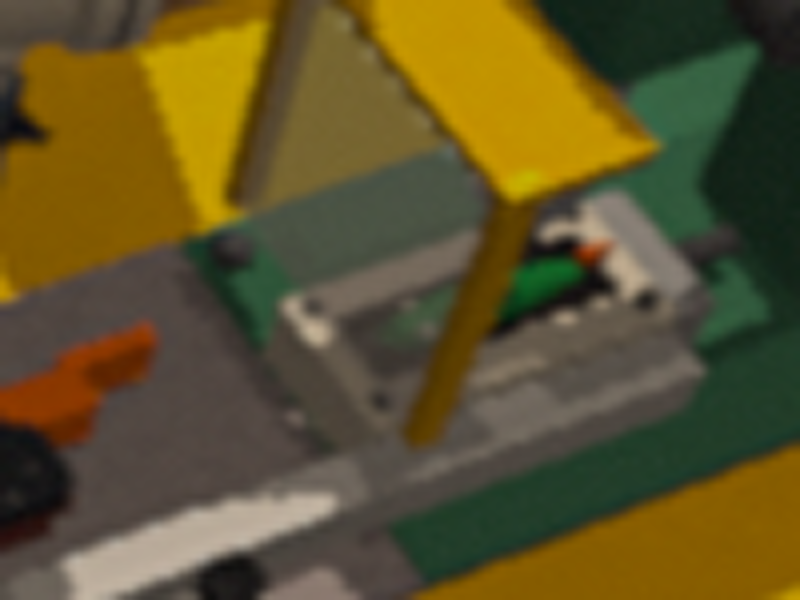

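The jig stays against the stop and fence (trailing end ~290,330, no visible gap). Backing out and lifting.

{"name": "send_rows", "arguments": {
  "commands": "0 -0.03 0 0 0 0 1;0 -0.065 0 0 0 0 1;0 -0.1 0 0 0 0 1;-0.01 -0.135 0 0 0 0 1;-0.03 -0.16 0 0 0 0 1;-0.06 -0.175 0 0 0 0 1;-0.085 -0.176 0 0 0 0 1;-0.105 -0.176 0 0 0 0 1;-0.108 -0.176 0 0 0 0 1;-0.108 -0.176 0 0 0 0 1"
}}

```text
time_s: 36.15
ee_pos: [0.616, -0.2622, 0.1292]
tcp_rot: [[-0.001, -0.098, 0.995], [0.0, 0.995, 0.098], [-1.0, 0.0, -0.001]]
contact_force: [-0.3, 0.3, -2.1]
opening: 0.0196
```

```bash
python3 stt.py; python3 - <<'E'
from h import *;from plan import *
st=manip.state();print(plan(st['ee_pos'],st['tcp_rot'],(.541,-.403,.13),Rt(11.2)))
s=manip.grab_frame("scene");t=manip.grab_frame("top");cv2.imwrite("pics/s13.png",s);cv2.imwrite("pics/t13.png",t)
cv2.imwrite("pics/g13.png",np.hstack([cv2.resize(s[130:270,140:280],(400,400)),cv2.resize(t[110:230,100:220],(400,400))]))
E
```

```text
t 36.15 press xy mm [ -59.15 -461.96] z 129.2 yaw 95.62 Fpress x,y [-0.26  0.31] fz -2.06 tz [-0.02 -0.11 -0.06]
(array([-0.0008, -0.1327, -0.0884]), array([ 9.38e-01, -5.00e-04,  1.00e-04]))
```

View pics/g13.png

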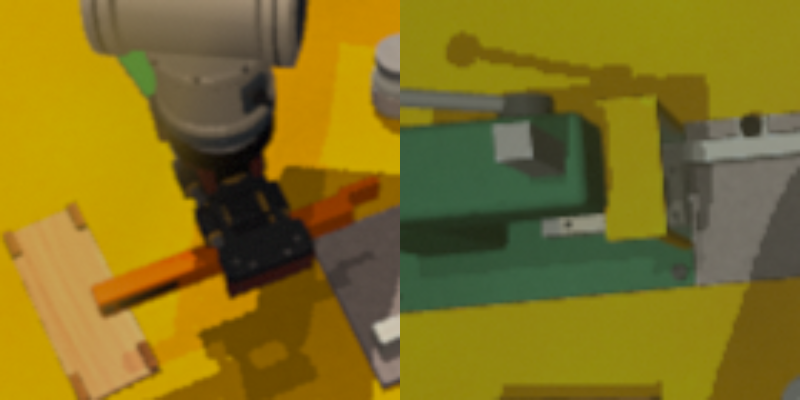

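```bash
python3 - <<'E'
from h import *; from plan import *
im=cv2.imread("pics/s13.png");big=cv2.resize(im,None,fx=4,fy=4,interpolation=cv2.INTER_CUBIC)
hsv=cv2.cvtColor(big,cv2.COLOR_BGR2HSV).astype(int);H,S,V=[hsv[...,i] for i in range(3)]
m=np.zeros(H.shape,np.uint8);b=[k*4 for k in(168,210,220,245)];m[b[1]:b[3],b[0]:b[2]]=((H>=11)&(H<=20)&(S>185)&(V>150))[b[1]:b[3],b[0]:b[2]]
k,l,st,_=cv2.connectedComponentsWithStats(m);i=1+np.argmax(st[1:,4])
pts=(np.argwhere(l==i)[:,::-1]+.5)/4-.5
w=onz("scene",pts,.1505);q=np.array([W2P(k) for k in w])*1000-np.array([-59.15,-461.96])
for k in range(-125,-40,10):
    s=(q[:,1]>k)&(q[:,1]<k+10)
    if s.sum()>20: print(k+5,np.round(np.percentile(q[s,0],[2,98]),1))
print(q[:,1].min())
E
```

```text
-120 [-9.4  9.5]
-110 [-9.6  9.3]
-100 [-10.    9.2]
-90 [-10.1   9.1]
-80 [-9.9  9.1]
-70 [-10.    9.1]
-60 [-10.1   8.9]
-50 [-10.2   8.9]
-40 [-10.8   8.3]
-121.25786640840073
```

The stick has not slipped: tail at −121 mm, still square in the grip. Swinging back over the rest.

{"name": "send_rows", "arguments": {
  "commands": "0 -0.015 -0.01 0.11 0 0 1;0 -0.03 -0.02 0.22 0 0 1;0 -0.045 -0.03 0.33 0 0 1;0 -0.06 -0.04 0.44 0 0 1;0 -0.075 -0.05 0.55 0 0 1;0 -0.09 -0.06 0.66 0 0 1;0 -0.105 -0.07 0.77 0 0 1;0 -0.12 -0.08 0.88 0 0 1;0 -0.1327 -0.0884 0.938 0 0 1;0 -0.1327 -0.0884 0.938 0 0 1"
}}

```text
time_s: 37.5
ee_pos: [0.5405, -0.4037, 0.1286]
tcp_rot: [[-0.001, 0.981, 0.194], [0.001, 0.194, -0.981], [-1.0, -0.001, -0.001]]
contact_force: [-0.3, -0.1, -1.3]
opening: 0.0199
```

```bash
python3 - <<'E'
from h import *;from plan import *
st=manip.state();print(st['ee_pos']);print(plan(st['ee_pos'],st['tcp_rot'],(.541,-.403,.011),Rt(11.2)))
E
```

```text
[ 0.54048236 -0.40371873  0.12858712]
(array([ 0.1176,  0.0008, -0.0005]), array([-0.0004, -0.0007,  0.0007]))
```

{"name": "send_rows", "arguments": {
  "commands": "0.025 0 0 0 0 0 1;0.05 0 0 0 0 0 1;0.075 0 0 0 0 0 1;0.095 0 0 0 0 0 1;0.107 0 0 0 0 0 1;0.113 0 0 0 0 0 1;0.1165 0 0 0 0 0 1;0.117 0 0 0 0 0 1;0.117 0 0 0 0 0 1;0.117 0 0 0 0 0 1"
}}

```text
time_s: 38.75
ee_pos: [0.5415, -0.4036, 0.0132]
tcp_rot: [[0.001, 0.981, 0.194], [-0.0, 0.194, -0.981], [-1.0, 0.0, 0.001]]
contact_force: [0.3, -0.4, -1.3]
opening: 0.0194
```

```bash
python3 stt.py
```

```text
t 38.75 press xy mm [-147.09 -595.41] z 13.2 yaw 11.18 Fpress x,y [ 0.3  -0.47] fz -1.26 tz [-0.03  0.03 -0.07]
```

{"name": "send_rows", "arguments": {
  "commands": "0.0005 0 0 0 0 0 1;0.001 0 0 0 0 0 1;0.0015 0 0 0 0 0 1;0.0017 0 0 0 0 0 1;0.0017 0 0 0 0 0 -1;0.0017 0 0 0 0 0 -1;0.0017 0 0 0 0 0 -1;0.0017 0 0 0 0 0 -1;0.0017 0 0 0 0 0 -1;0.0017 0 0 0 0 0 -1"
}}

```text
time_s: 40.0
ee_pos: [0.5413, -0.4034, 0.011]
tcp_rot: [[-0.0, 0.981, 0.194], [0.0, 0.194, -0.981], [-1.0, -0.0, -0.0]]
contact_force: [-0.1, -0.1, -0.2]
opening: 0.076
```

{"name": "send_rows", "arguments": {
  "commands": "0 0 0 0 0 0 -1;0 0 0 0 0 0 -1;-0.01 0 0 0 0 0 -1;-0.03 0 0 0 0 0 -1;-0.06 0 0 0 0 0 -1;-0.1 0 0 0 0 0 -1;-0.14 -0.03 0 0 0 0 -1;-0.16 -0.08 0 0 0 0 -1;-0.18 -0.13 0 0 0 0 -1;-0.18 -0.16 0 0 0 0 -1"
}}

```text
time_s: 41.25
ee_pos: [0.3832, -0.4356, 0.1945]
tcp_rot: [[0.003, 0.981, 0.193], [-0.004, 0.193, -0.981], [-1.0, 0.002, 0.004]]
contact_force: [-0.0, 0.4, 1.0]
opening: 0.088
```

```bash
python3 stt.py; python3 - <<'E'
from h import *
t=manip.grab_frame("top");s=manip.grab_frame("scene");cv2.imwrite("pics/t14.png",t);cv2.imwrite("pics/s14.png",s)
print(manip.state()['opening'])
E
```

```text
t 41.25 press xy mm [-307.81 -611.82] z 194.5 yaw 11.13 Fpress x,y [0.   0.37] fz 0.96 tz [ 0.03 -0.02  0.03]
0.08778475113466842
```

View pics/s14.png

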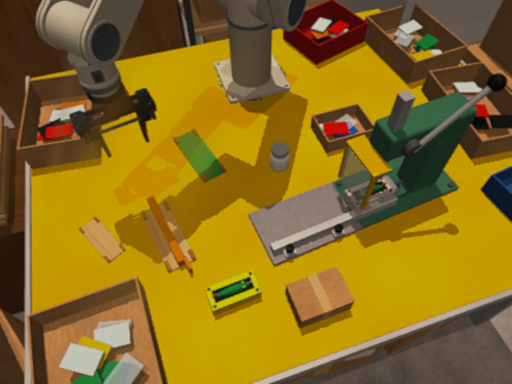

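View pics/t14.png

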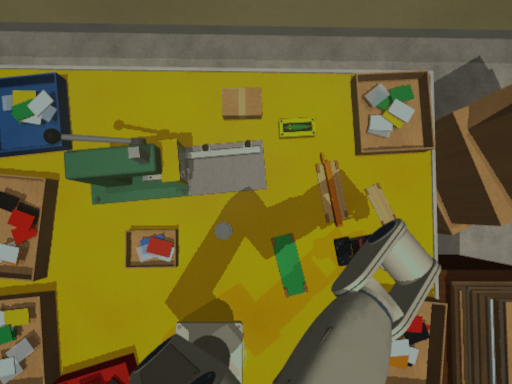

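The stick lies on the rest (scene 170,235) and the jig is under the guard (scene ~375,190). The jar, carton and tray look unmoved. One numeric check follows.

```bash
python3 - <<'E'
from h import *; from plan import *
for n,f in(("top","t14"),("scene","s14")):
    im=cv2.imread(f"pics/{f}.png");hsv=cv2.cvtColor(cv2.resize(im,None,fx=4,fy=4,interpolation=cv2.INTER_CUBIC),cv2.COLOR_BGR2HSV).astype(int);H,S,V=[hsv[...,i] for i in range(3)]
    b=(300,140,360,235) if n=="top" else (135,190,205,275);x0,y0,x1,y1=[4*k for k in b]
    m=np.zeros(H.shape,np.uint8);m[y0:y1,x0:x1]=((H>=12)&(H<=20)&(S>185)&(V>(115 if n=="top" else 165)))[y0:y1,x0:x1]
    m=cv2.morphologyEx(m,cv2.MORPH_OPEN,np.ones((3,3)));k,l,st,_=cv2.connectedComponentsWithStats(m);i=1+np.argmax(st[1:,4])
    w=onz(n,(np.argwhere(l==i)[:,::-1]+.5)/4-.5,.032)*1000
    u=np.array([np.cos(np.radians(11.2)),np.sin(np.radians(11.2))]);v=np.array([-u[1],u[0]])
    q=np.c_[(w-[541,-404.7])@u,(w-[541,-404.7])@v]
    print(n,"stick rel rest: x",round((q[:,0].min()+120),1),round(q[:,0].max()-130,1),"y",np.round(np.median(q[q[:,0]<80][:,1]),1),
      [np.round(np.median(q[(q[:,0]>k)&(q[:,0]<k+20)][:,1]),1) for k in(-100,-20,60)])
s=cv2.imread("pics/s14.png");e=lambda a,b,z:None
a=cv2.imread("pics/s0.png") if 0 else cv2.imread("pics/scene0.png")
for nm,y0,y1,x0,x1 in(("jar",140,172,265,295),("carton",265,325,280,358)):
    print(nm,"diff",np.abs(a[y0:y1,x0:x1].astype(int)-s[y0:y1,x0:x1]).mean())
cv2.imwrite("pics/g14.png",np.hstack([cv2.resize(s[150:220,320:420],(500,350),interpolation=cv2.INTER_CUBIC),cv2.resize(s[190:280,130:220],(300,350))]))
im=s
f=lambda x,y:(x/5+320-.4,y/5+150-.4)
print(proj("scene",[[*P2W(-.06,-.12),.048],[*P2W(0,-.12),.048],[*P2W(-.06,0),.048],[*P2W(0,0),.048]]))
E
```

```text
top stick rel rest: x 1.9 -0.6 y 1.3 [np.float64(0.9), np.float64(1.2), np.float64(2.3)]
scene stick rel rest: x 154.9 -2.4 y 1.5 [np.float64(nan), np.float64(nan), np.float64(1.2)]
jar diff 18.996180555555554
carton diff 4.5821937321937325
[[344.10533373 189.93605533]
 [356.00010455 206.91802806]
 [381.46131574 175.42908171]
 [394.14128077 191.54798468]]
  return _methods._mean(a, axis=axis, dtype=dtype,
  ret = ret.dtype.type(ret / rcount)
```

View pics/g14.png

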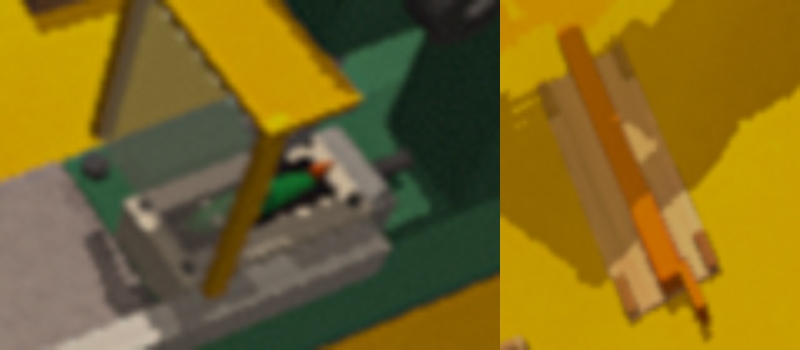

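The jig's trailing near corner images at (344.4,189.6) and the home prediction is (344.1,189.9), so it is home and flush. The stick lies within ~2 mm of the rest's centre. The jar's pixel difference comes from the arm's shadow, as its position (279,157) is unchanged. Handing in.

```bash
python3 -c "
from plant import manip
print(manip.state()['joint_velocities'].round(3)); print(manip.sign_off())"
```

```text
[ 0.043  0.037 -0.039  0.017 -0.006  0.035]
the job is handed in; nothing more can be done
None
```

The job is handed in at about 41 s. The jig is home against the stop and flush to the fence, and the stick is back on its rest. No verdict was reported.

- **Flush press:** I gripped the stick on the larger wooden rest and pressed the jig to the fence with the notch, about 195 mm short of home. The wrist read about 6 N, and the jig lay about 0.01 rad from parallel.
- **Feed:** I fed it along with 4.5 to 6.5 N sideways, to the first contact with the stop. I then held it there for over a second. The feed force was 11.5 N in all. Less the roughly 5.5 N of sliding drag, that leaves about 6 N on the stop; it is inferred from the wrist reading.
- **Return:** I eased off diagonally so the jig was not dragged, then laid the stick back and withdrew the open gripper.

**Last checks:**
- The jig's trailing near corner is within 0.5 pixel (about 1–2 mm) of where the home position predicts it.
- In the top view the stick lies within about 2 mm of the rest's centre.
- The scene-view check of the stick failed for most of its length because the arm's shadow broke the colour mask. Its lip end still agreed to about 2.5 mm.
- The jar and carton look unmoved. The jar's pixel difference (19) was high; I put it down to the arm's shadow, since its position looks the same. I checked the tray only by eye.
- The arm was still settling slightly when I handed in (joint speeds up to 0.04 rad/s), clear of everything.

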